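Find the nut driver that fits and hold the fume extractor's nut

TASK

The bolt that fixes the fume extractor to the bench is about to be tightened from under the table, so its nut must be kept from turning: try the nut drivers on the nut on the extractor's foot plate until you have the one that fits it snugly (one that is too big also slips over, but turns loosely). Stand any driver that does not fit upright back on a pin of the rail, leave the other things on the bench where they are, and finish with the right driver fully down on the nut, upright, still gripped in the hand: do not let go of it.

Things in the scene. Friction and masses are not known exactly. Their poses are not given: they have to be found in the camera images.
- driver_a_grip (a point): Nut driver standing upright over a rail pin, 92 mm tall, 0.12 kg: steel sleeve of 20 mm outside diameter (narrowest of the three, smallest bore), hex bore 22 mm deep open below; dark hex handle 30 mm across flats, from 42 to 88 mm above the mouth. Point: on the axis in mid-handle, 65 mm above the mouth; z up. Flats of handle and bore face its +-x and every 60 deg on. Place and yaw vary.
- driver_b_grip (a point): Nut driver standing upright over a rail pin, 92 mm tall, 0.12 kg: steel sleeve of 25 mm outside diameter (middle one, middle bore), hex bore 22 mm deep open below; dark hex handle 30 mm across flats, from 42 to 88 mm above the mouth. Point: on the axis in mid-handle, 65 mm above the mouth; z up. Flats of handle and bore face its +-x and every 60 deg on. Place and yaw vary.
- driver_c_grip (a point): Nut driver standing upright over a rail pin, 92 mm tall, 0.12 kg: steel sleeve of 28 mm outside diameter (widest, largest bore), hex bore 22 mm deep open below; dark hex handle 30 mm across flats, from 42 to 88 mm above the mouth. Point: on the axis in mid-handle, 65 mm above the mouth; z up. Flats of handle and bore face its +-x and every 60 deg on. Place and yaw vary.
- nut_1 (a point): Plain steel hex nut, 7 to 8 mm high, the bolt's end standing 4 mm out of its top; fixed, it does not turn. Point: on its axis at its underside (top of the 5 mm plate); z up; flats face its +-x and every 60 deg on. The two nuts differ in width. The one at foot_bolt is to be held; the other is on the board holder. Which is where varies.
- nut_2 (a point): Plain steel hex nut, 7 to 8 mm high, the bolt's end standing 4 mm out of its top; fixed, it does not turn. Point: on its axis at its underside (top of the 5 mm plate); z up; flats face its +-x and every 60 deg on. The two nuts differ in width. The one at foot_bolt is to be held; the other is on the board holder. Which is where varies.
- foot_bolt (a point): Where the fixing bolt comes through the dark steel foot plate (150 mm wide, 5 mm thick) of the teal fume extractor, 30 mm from the plate's free end; on the plate's top face, 5 mm above the bench. The nut to be held sits here. z up. The extractor's body, 240 mm tall, begins about 100 mm away along +y.
- extractor: The fume extractor, fixed; origin on the bench below foot_bolt. The right driver, fully on, rests its mouth on the foot plate, with about 1.2 mm play across the nut's flats. One too small stops on top of the nut or bolt end, 7 mm up or more; one too big also goes down but spins freely on the nut: the smallest that goes down is the right one.
- pin_0 (a point): Foot of the -y end pin of the rail, on the top face (6 mm above the bench) of the fixed grey strip 62 x 300 x 6 mm. Pin 9 mm thick, 13 mm high, tapered tip; a driver stands over it with its mouth on the strip and at least 2 mm play all round. Pins are 100 mm apart along the point's y axis.
- pin_1 (a point): Foot of the middle pin of the rail, on the top face (6 mm above the bench) of the fixed grey strip 62 x 300 x 6 mm. Pin 9 mm thick, 13 mm high, tapered tip; a driver stands over it with its mouth on the strip and at least 2 mm play all round. Pins are 100 mm apart along the point's y axis.
- pin_2 (a point): Foot of the +y end pin of the rail, on the top face (6 mm above the bench) of the fixed grey strip 62 x 300 x 6 mm. Pin 9 mm thick, 13 mm high, tapered tip; a driver stands over it with its mouth on the strip and at least 2 mm play all round. Pins are 100 mm apart along the point's y axis.
- solder_reel: White and grey solder reel lying flat, 60 mm across, 40 mm high, loose; origin at the centre of its underside. To be left alone.
- flux_jar: Small amber jar with a black cap, 43 mm across, 33 mm high, loose; origin at the centre of its underside. To be left alone.
- circuit_board: Green circuit board 55 x 80 mm, 12 mm high with its parts, lying loose on the bench; origin at the centre of its underside. To be left alone.

How it is judged:
By the outcome, as a careful person would: the job done as asked, in the order asked, and still so for the second after the job is handed in, while the arm keeps its last pose, push and grip.
It also fails if it takes over 64 s, if anything falls off the work surface, if the arm or the gripper's body presses on something with over 40 N, if the wrist force passes 120 N, or if a joint passes its speed limit or range.

ROBOT

A 6-joint arm with a two-finger parallel gripper is mounted at the origin on the work surface. World frame = base frame: x ahead of the robot, y to its left, z up, the work surface at z = 0. Lengths are in m, angles in rad, forces in N, time in s.
With the tool pointing down it reaches from about 0.35 to 0.85 m from the base axis. Payload 8.1 kg.
Tool frame: the origin (TCP) lies on the mounting face of the last link; the fingertips stand 186 mm ahead of it and the grasp point (between the pads) lies 167 mm ahead of it; z points along the fingers, y is the line along which they close (so a half turn about z gives the same grasp; the last joint's range is limited). The gripper opens to 93 mm and grips with 3 to 60 N. Pads are 15 mm wide; open, the fingers measure 128 mm over their backs; the gripper's body (75 mm by 188 mm) begins 65 mm behind the grasp point.
Start: joints at [-1.328, 0.13, 1.488, -0, 1.523, -0.085], TCP at [0.193, -0.568, 0.405] pointing down, gripper open.
Joint ranges: [-2.96, 2.96], [-0.89, 2.26], [0.02, 2.5], [-1.34, 4.48], [0, 2.73], [-2.66, 2.66]. Speed limits (rad/s): [2.39, 2.39, 2.79, 3.14, 3.14, 3.14].

INTERFACE

Orientations are given as a rotation vector (axis times angle).
In Python, from plant import read_state, read_camera, camera_params, close_job gives the robot as it stands. The module is installed in compiled form; this text tells all that it offers.
- The arm moves only by the tool servo_tool, never from a script. Its argument "increments" is a list of rows, each an object with "slide": the shift along the tool's x, y, z in mm, a list of three; "dr": the turn, a rotation vector about the tool's x, y, z in rad, a list of three; "jaw": the closure, from 0 (fully open) to 1 (shut). In form: [{"slide": [x, y, z], "dr": [ax, ay, az], "jaw": jaw}, ...]. A call has 1 to 20 rows; each row is the pose to reach, as a shift and turn from the pose commanded when the call began, along the tool's axes at that moment; what a row does not reach only later rows make up. A row lasts 1/10 s, in which the tool goes at most 50 mm and 8.59 degrees, less where a joint would pass 70% of its speed; a pose out of reach is approached as far as the arm can. A call with a gripper value outside its range is refused whole. The fingers move at their own pace and stop on an object; "force" is the grip in N (left out, the last holds). Time passes only in rows, so rows that repeat a pose let the fingers close. It gives the time, the measured TCP pose, the force, the opening and the grip force at its end, in the units of the state.
- read_state(): the state, without advancing time (a new reading comes with each control period).
- read_camera(name): name is "scene" or "side" or "wrist"; returns (picture, depth): 420x560x3 uint8, red, green, blue; 420x560 float32, m along the optical axis (not along the pixel's ray), 0 where there is no reading.
- camera_params(name): a dict with "fx", "fy", "cx", "cy" (pixels), "k1" (the pictures are not rectified: a ray, as slopes to the right and down, at radius r is drawn at 1 + k1 r^2 times it, then the intrinsics apply), "rvec" (rotation vector, rad) and "tvec" (3), from world to camera coordinates, as OpenCV has them. Camera axes: x right, y down, z forward; pixel columns grow to the right and rows downward; lengths in m; the calibration is good to about 2 mm. A picture is of the moment at which its call begins: read the wrist's pose just before it. camera_params takes no time and is no camera call; for the wrist camera it gives the pose at the moment of the call.
- close_job(): hands the job in; it is judged then, once.
The state is a dict: "t": time; "q": joint angles; "dq": joint speeds; "joint_torque": joint torques, N m; "tool_pos": TCP position; "orientation": TCP orientation; "force": force on the tool from outside, world axes, zero at the start; "wrist_torque": the same for the moment, N m; "opening": finger opening in m; "gripper_force": force on a finger pad.
Only numpy, scipy, OpenCV 4.12 (cv2) and the standard library are available. Lean on these libraries where they do the work, as an engineer would, in place of code of your own. Each camera call takes 0.05 s, during which the arm holds its last target. There are 200 camera calls.

## Working session

There is one attempt and no reset: what is moved stays moved. The work goes in short steps, Python scripts to look and compute and a tool call to move; the robot and the scene stay as the last step left them, time stands still between calls to the robot, and variables do not carry over. Pictures are saved under pics/ and viewed, at most 10 in all, crops included, and the job is handed in when it is done.

Besides the shell and the picture viewer there is one more tool, called in YAML: its name, and indented under it one key for each argument. servo_tool: Moves the arm, as the interface text tells. Its arguments: {"type":"object","properties":{"increments":{"type":"array"},"force":{"type":"number"}},"required":["increments"]}

```bash
mkdir -p pics; cat > h.py <<'E'
import numpy as np, cv2
from plant import read_state, read_camera, camera_params
def cam(n):
    p=camera_params(n); R=cv2.Rodrigues(np.array(p['rvec'],float))[0]; t=np.array(p['tvec'],float)
    K=np.array([[p['fx'],0,p['cx']],[0,p['fy'],p['cy']],[0,0,1]]); return K,np.array([p['k1'],0,0,0.]),R,t
def ray(n,uv,c=None):
    K,d,R,t=c or cam(n); s=cv2.undistortPoints(np.array(uv,float).reshape(-1,1,2),K,d).reshape(-1,2)
    v=np.c_[s,np.ones(len(s))]; return -R.T@t, v@R   # centre, dirs (world), unit depth
def on_z(n,uv,z,c=None):
    o,v=ray(n,uv,c); return o+v*((z-o[2])/v[:,2])[:,None]
def cloud(n,dep,c=None):
    h,w=dep.shape; uu,vv=np.meshgrid(np.arange(w),np.arange(h))
    o,v=ray(n,np.stack([uu,vv],-1).reshape(-1,2),c); return (o+v*dep.reshape(-1,1)).reshape(h,w,3)
def proj(n,X,c=None):
    K,d,R,t=c or cam(n); return cv2.projectPoints(np.array(X,float).reshape(-1,1,3),cv2.Rodrigues(R)[0],t,K,d)[0].reshape(-1,2)
E
python3 - <<'E'
from h import *
s=read_state(); print({k:np.round(v,3) for k,v in s.items()})
ims=[]
for n in ['scene','side','wrist']:
    c=cam(n); im,d=read_camera(n); np.savez(f'{n}0.npz',im=im,d=d,R=c[2],t=c[3]); print(n,np.round(c[0].ravel(),1),c[1][0],np.round(-c[2].T@c[3],3),np.round(c[2][2],2))
    cv2.imwrite(f'pics/{n}0.png',im[:,:,::-1])
E
```

```text
{'t': np.float64(0.0), 'q': array([-1.328,  0.131,  1.489,  0.   ,  1.523, -0.085]), 'dq': array([-0.001,  0.002,  0.001, -0.001, -0.002, -0.001]), 'joint_torque': array([-2.0000e-03, -5.5984e+01, -4.9176e+01,  7.7000e-02,  3.5000e-02,
       -0.0000e+00]), 'tool_pos': array([ 0.193, -0.568,  0.404]), 'orientation': array([-3.098, -0.512,  0.   ]), 'force': array([-0.162, -0.03 ,  0.147]), 'wrist_torque': array([-0.011,  0.001, -0.043]), 'gripper_force': np.float64(0.0), 'opening': np.float64(0.093)}
scene [406.7   0.  276.5   0.  406.7 201.8   0.    0.    1. ] -0.10806449865179917 [ 0.813 -0.563  0.517] [-0.34  0.71 -0.62]
side [404.7   0.  277.1   0.  404.7 213.4   0.    0.    1. ] 0.007183526249436899 [0.231 0.393 0.517] [ 0.47 -0.63 -0.62]
wrist [351.4   0.  283.4   0.  351.4 216.2   0.    0.    1. ] -0.06403365748691818 [ 0.266 -0.543  0.384] [-0.26 -0.09 -0.96]
```

View pics/scene0.png

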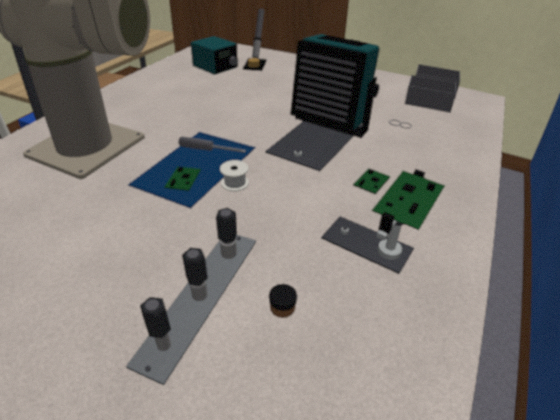

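View pics/side0.png

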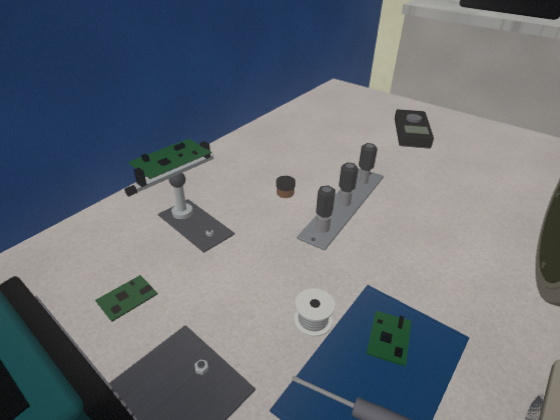

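The scene view shows three drivers on the rail at about (227,225), (195,267) and (155,317). The foot-plate nut is at scene (298,153) and side (201,367). Next I'll turn these into positions.

```bash
python3 - <<'E'
from h import *
C={n:cloud(n,np.load(n+'0.npz')['d']) for n in ['scene','side']}
for n,pts in dict(scene=[(227,218),(195,260),(155,310),(298,153),(345,230),(240,240),(150,368)],side=[(326,200),(348,175),(368,155),(201,367),(209,232),(313,239)]).items():
    print(n); [print(p,np.round(C[n][p[1],p[0]],3)) for p in pts]
# nut two-view
o1,v1=ray('scene',[(298,153)]);o2,v2=ray('side',[(201,367)])
A=np.c_[v1[0],-v2[0]];s=np.linalg.lstsq(A,o2-o1,rcond=None)[0];print('nut',o1+v1[0]*s[0],o2+v2[0]*s[1])
# driver tops: points z>0.085 & z<0.105 per driver, in each cloud
for n in C:
    P=C[n].reshape(-1,3); m=(P[:,2]>.06)&(P[:,2]<.11)&(P[:,0]>.3)&(P[:,0]<.75)&(P[:,1]>-.5)&(P[:,1]<.1)
    img=m.reshape(420,560).astype(np.uint8); k,l,st,ce=cv2.connectedComponentsWithStats(img)
    for i in range(1,k):
        if st[i,4]>60:
            Q=C[n][l==i]; print(n,np.round(ce[i]),st[i,4],'lo',np.round(np.percentile(Q,3,axis=0),3),'hi',np.round(np.percentile(Q,97,axis=0),3), 'top',np.round(np.median(Q[Q[:,2]>.094],axis=0),3))
E
```

```text
scene
(227, 218) [ 0.531 -0.159  0.096]
(195, 260) [ 0.541 -0.258  0.098]
(155, 310) [ 0.547 -0.353  0.098]
(298, 153) [0.496 0.203 0.011]
(345, 230) [ 0.686 -0.005  0.013]
(240, 240) [ 0.523 -0.112  0.005]
(150, 368) [ 0.544 -0.387  0.006]
side
(326, 200) [ 0.514 -0.134  0.084]
(348, 175) [ 0.525 -0.236  0.082]
(368, 155) [ 0.531 -0.334  0.081]
(201, 367) [0.49  0.211 0.014]
(209, 232) [0.681 0.004 0.012]
(313, 239) [ 0.518 -0.108  0.006]
nut [0.49396883 0.20869726 0.00741567] [0.493235   0.20825138 0.00720014]
scene [226. 222.] 519 lo [ 0.512 -0.165  0.062] hi [ 0.539 -0.139  0.099] top [ 0.524 -0.152  0.097]
scene [194. 263.] 610 lo [ 0.519 -0.266  0.062] hi [ 0.545 -0.239  0.098] top [ 0.532 -0.252  0.097]
scene [154. 314.] 761 lo [ 0.527 -0.365  0.063] hi [ 0.553 -0.338  0.098] top [ 0.54  -0.35   0.097]
side [368. 153.] 300 lo [ 0.522 -0.355  0.061] hi [ 0.55  -0.331  0.097] top [ 0.537 -0.345  0.095]
side [349. 173.] 344 lo [ 0.515 -0.257  0.062] hi [ 0.544 -0.232  0.097] top [ 0.528 -0.247  0.096]
side [326. 198.] 390 lo [ 0.506 -0.159  0.062] hi [ 0.533 -0.133  0.097] top [ 0.521 -0.147  0.096]
```

```bash
python3 - <<'E'
from h import *
a=np.load('scene0.npz')['im'][190:370,120:270,::-1]; b=np.load('side0.npz')['im'][130:250,290:390,::-1]; c=np.load('side0.npz')['im'][320:420,140:265,::-1]; e=np.load('scene0.npz')['im'][120:170,260:350,::-1]
f=lambda x,s:cv2.resize(x,None,fx=s,fy=s,interpolation=cv2.INTER_CUBIC)
out=np.zeros((600,800,3),np.uint8)
for im,y,x in [(f(a,3.1),0,0),(f(b,2.5),0,470),(f(c,2),300,470),(f(e,1),500,700)]:
    im=im[:600-y,:800-x]; out[y:y+im.shape[0],x:x+im.shape[1]]=im
cv2.imwrite('pics/crop1.png',out)
E
```

```text
(no output)
```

View pics/crop1.png

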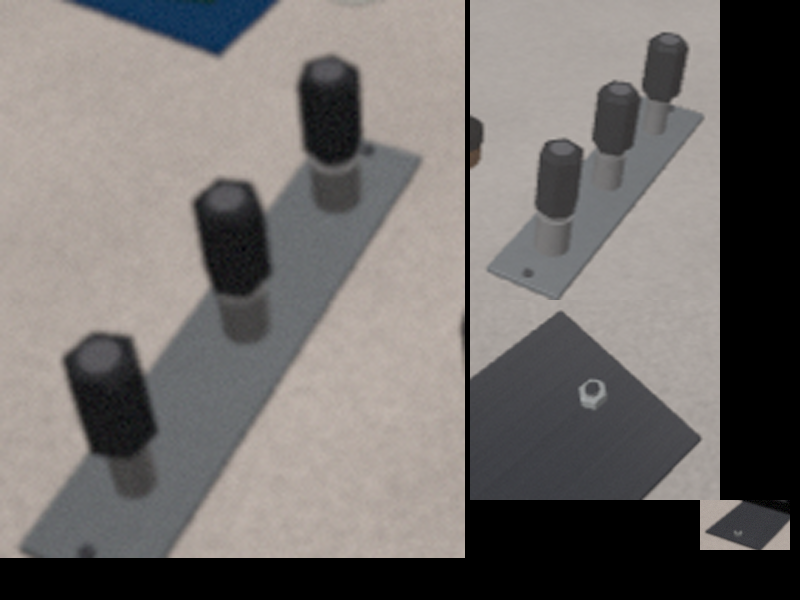

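The sleeve widths suggest C stands at the +y end, B in the middle and A at the -y end. Next I'll fly over the rail and look from above.

servo_tool:
  increments:
    - {"slide":[422,-194,0],"dr":[0,0,0],"jaw":0}
    - {"slide":[422,-194,0],"dr":[0,0,0],"jaw":0}
    - {"slide":[422,-194,0],"dr":[0,0,0],"jaw":0}
    - {"slide":[422,-194,0],"dr":[0,0,0],"jaw":0}
    - {"slide":[422,-194,0],"dr":[0,0,0],"jaw":0}
    - {"slide":[422,-194,0],"dr":[0,0,0],"jaw":0}
    - {"slide":[422,-194,0],"dr":[0,0,0],"jaw":0}
    - {"slide":[422,-194,0],"dr":[0,0,0],"jaw":0}
    - {"slide":[422,-194,0],"dr":[0,0,0],"jaw":0}
    - {"slide":[422,-194,0],"dr":[0,0,0],"jaw":0}
    - {"slide":[422,-194,0],"dr":[0,0,0],"jaw":0}
    - {"slide":[422,-194,0],"dr":[0,0,0],"jaw":0}
    - {"slide":[422,-194,0],"dr":[0,0,0],"jaw":0}

```text
t: 1.45
tool_pos: [0.5294, -0.2497, 0.4046]
orientation: [3.1, 0.51, -0.001]
force: [0.3, -0.2, -0.3]
opening: 0.0932
gripper_force: 0.0
```

```bash
cat >> h.py <<'E'
def snap(name):
    s=read_state(); c=cam('wrist'); im,d=read_camera('wrist'); np.savez(name+'.npz',im=im,d=d,K=c[0],k=c[1],R=c[2],t=c[3]); cv2.imwrite('pics/'+name+'.png',im[:,:,::-1]); return s,c,im,d
def load(name):
    z=np.load(name+'.npz'); return (z['K'],z['k'],z['R'],z['t']),z['im'],z['d']
E
python3 - <<'E'
from h import *
s,c,im,d=snap('w1'); print(s['t'],s['tool_pos'],s['orientation'])
P=cloud('wrist',d,c); np.save('P1',P)
m=((P[...,2]>.08)&(P[...,2]<.11)).astype(np.uint8); k,l,st,ce=cv2.connectedComponentsWithStats(m)
for i in range(1,k):
    if st[i,4]>100:
        Q=P[l==i]; cn=max(cv2.findContours((l==i).astype(np.uint8),0,2)[0],key=cv2.contourArea)
        print(np.round(ce[i]),st[i],'med',np.round(np.median(Q,axis=0),4),'lo',np.round(np.percentile(Q,3,axis=0),3),'hi',np.round(np.percentile(Q,97,axis=0),3))
E
```

```text
1.45 [ 0.52936575 -0.24971136  0.4045897 ] [ 3.09981980e+00  5.10101208e-01 -1.00627777e-03]
[170. 178.] [ 148  159   44   39 1273] med [ 0.5243 -0.1517  0.0976] lo [ 0.509 -0.164  0.083] hi [ 0.537 -0.137  0.099]
[283. 206.] [ 265  185   36   43 1144] med [ 0.5316 -0.2485  0.0979] lo [ 0.516 -0.262  0.084] hi [ 0.544 -0.235  0.1  ]
[390. 233.] [ 371  213   39   41 1139] med [ 0.5385 -0.3442  0.0977] lo [ 0.524 -0.36   0.082] hi [ 0.551 -0.333  0.1  ]
```

View pics/w1.png

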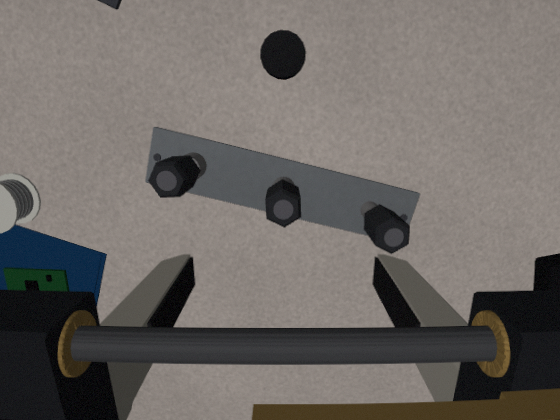

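The wrist view shows the handle tops at about (166,181), (283,209) and (394,237). Next come their yaws and the extractor's orientation.

```bash
python3 - <<'E'
from h import *
c,im,d=load('w1'); P=cloud('wrist',d,c)
for uv in [(166,181),(283,209),(394,237)]:
    x0=on_z('wrist',[uv],.098,c)[0]; print('top',np.round(x0,4))
    m=(np.hypot(P[...,0]-x0[0],P[...,1]-x0[1])<.03)&(P[...,2]>.05)&(P[...,2]<.097)
    Q=P[m][:,:2]; r=[]
    for a in range(-30,30,2):
        w=[]
        for k in range(3):
            t=np.radians(a+60*k); q=Q@[np.cos(t),np.sin(t)]; w.append(np.percentile(q,99.)-np.percentile(q,1.))
        r.append((round(sum(w)/3*1000,2),a))
    print(sorted(r)[:4],max(r))
# holes/ rail
for uv in [(157,157),(404,217)]: print('hole',np.round(on_z('wrist',[uv],.006,c)[0],4))
# plate in side & scene : dark plane z~.005
for n in ['scene','side']:
    z=np.load(n+'0.npz'); Q=cloud(n,z['d']); g=z['im'].mean(2)
    m=((Q[...,2]<.012)&(Q[...,2]>0)&(g<85)&(abs(Q[...,0]-.494)<.2)&(abs(Q[...,1]-.23)<.17)&(z['im'].max(2)-z['im'].min(2)<30)).astype(np.uint8)
    m=cv2.morphologyEx(m,cv2.MORPH_OPEN,np.ones((3,3)))
    k,l,st,ce=cv2.connectedComponentsWithStats(m); i=1+np.argmax(st[1:,4]); cn=max(cv2.findContours((l==i).astype(np.uint8),0,2)[0],key=cv2.contourArea)
    ap=cv2.approxPolyDP(cn,5,True).reshape(-1,2); print(n,st[i],[ (list(map(int,p)),list(np.round(on_z(n,[p],.005)[0][:2],3))) for p in ap])
    b=Q[(Q[...,2]>.03)&(Q[...,2]<.26)&(abs(Q[...,0]-.494)<.25)&(Q[...,1]>.1)&(Q[...,1]<.6)]
    print('body',np.percentile(b,[1,50,99],axis=0).round(3))
E
```

```text
top [ 0.5211 -0.1495  0.098 ]
[(np.float64(29.97), 20), (np.float64(30.0), 22), (np.float64(30.11), 18), (np.float64(30.13), 24)] (np.float64(32.53), -14)
top [ 0.5294 -0.2493  0.098 ]
[(np.float64(29.76), -8), (np.float64(29.79), -10), (np.float64(29.95), -6), (np.float64(30.09), -12)] (np.float64(32.44), 22)
top [ 0.5364 -0.3489  0.098 ]
[(np.float64(29.14), -8), (np.float64(29.18), -10), (np.float64(29.32), -6), (np.float64(29.41), -12)] (np.float64(31.22), 22)
hole [ 0.5175 -0.1097  0.006 ]
hole [ 0.541  -0.3899  0.006 ]
scene [ 267  120   94   50 2415] [([267, 152], [np.float64(0.425), np.float64(0.181)]), ([320, 169], [np.float64(0.565), np.float64(0.173)]), ([360, 129], [np.float64(0.588), np.float64(0.405)]), ([332, 130], [np.float64(0.524), np.float64(0.362)]), ([303, 120], [np.float64(0.433), np.float64(0.377)])]
body [[0.422 0.308 0.043]
 [0.529 0.327 0.15 ]
 [0.613 0.429 0.232]]
side [ 111  327  144   93 8150] [([254, 388], [np.float64(0.418), np.float64(0.186)]), ([186, 327], [np.float64(0.559), np.float64(0.175)]), ([111, 382], [np.float64(0.573), np.float64(0.295)]), ([138, 419], [np.float64(0.505), np.float64(0.304)]), ([225, 419], [np.float64(0.42), np.float64(0.239)])]
body [[0.419 0.329 0.184]
 [0.47  0.357 0.229]
 [0.58  0.395 0.232]]
```

servo_tool:
  increments:
    - {"slide":[85,-362,105],"dr":[0,0,0],"jaw":0}
    - {"slide":[85,-362,105],"dr":[0,0,0],"jaw":0}
    - {"slide":[85,-362,105],"dr":[0,0,0],"jaw":0}
    - {"slide":[85,-362,105],"dr":[0,0,0],"jaw":0}
    - {"slide":[85,-362,105],"dr":[0,0,0],"jaw":0}
    - {"slide":[85,-362,105],"dr":[0,0,0],"jaw":0}
    - {"slide":[85,-362,105],"dr":[0,0,0],"jaw":0}
    - {"slide":[85,-362,105],"dr":[0,0,0],"jaw":0}
    - {"slide":[85,-362,105],"dr":[0,0,0],"jaw":0}
    - {"slide":[85,-362,105],"dr":[0,0,0],"jaw":0}
    - {"slide":[85,-362,105],"dr":[0,0,0],"jaw":0}

```text
t: 2.6
tool_pos: [0.4946, 0.1202, 0.3003]
orientation: [3.099, 0.51, 0.001]
force: [-0.2, -0.8, 0.6]
opening: 0.0936
gripper_force: 0.0
```

```bash
python3 - <<'E'
from h import *
s,c,im,d=snap('w2'); print(s['t'],s['tool_pos'],s['orientation'],np.round(s['q'],2))
u,v=proj('wrist',[[.494,.2085,.01]],c)[0].astype(int); print(u,v)
x0,y0=max(u-40,0),max(v-35,0)
cv2.imwrite('pics/w2c.png',cv2.resize(im[y0:y0+70,x0:x0+80,::-1],None,fx=8,fy=8,interpolation=cv2.INTER_CUBIC)); print(x0,y0)
E
```

```text
2.6 [0.4946024  0.12015912 0.30028309] [3.09944204e+00 5.09999783e-01 1.22482770e-03] [ 0.14 -0.04  1.86 -0.    1.32  1.38]
176 180
136 145
```

View pics/w2c.png

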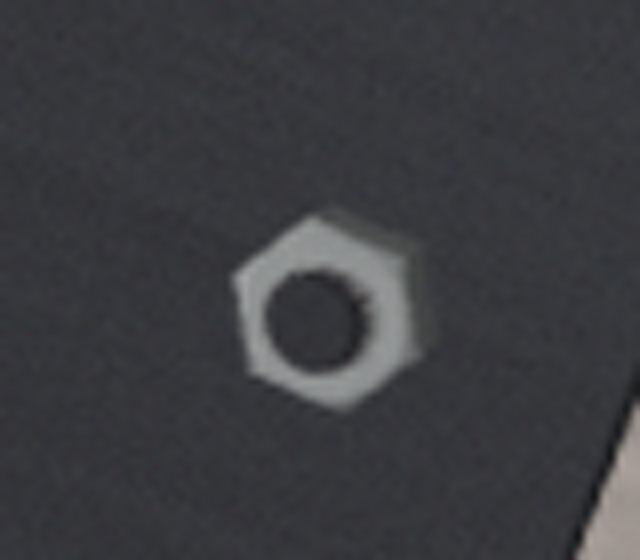

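The crop shows the nut's top face, a hexagon centred near (327,313) in the crop. I'll measure its centre, width and yaw.

```bash
python3 - <<'E'
from h import *
c,im,d=load('w2'); g=im.mean(2); S=8
sub=cv2.resize(g[145:215,136:216].astype(np.float32),None,fx=S,fy=S,interpolation=cv2.INTER_CUBIC)
print(sub[260,320],sub[100,100],sub[300,425],sub[320,315])
for th in [100,120]:
    m=(sub>th).astype(np.uint8); m[:, :200]=0; m[:,460:]=0; m[:190]=0; m[430:]=0
    cn=max(cv2.findContours(m,0,cv2.CHAIN_APPROX_NONE)[0],key=cv2.contourArea)
    hull=cv2.convexHull(cn).reshape(-1,2); uv=(hull+.5)/S-.5+[136,145]
    X=on_z('wrist',uv,.0125,c)[:,:2]; M=cv2.moments(X.astype(np.float32)); ctr=np.array([M['m10'],M['m01']])/M['m00']
    area=M['m00']; r=[]
    for a in range(-30,30):
        w=[np.ptp(X@[np.cos(np.radians(a+60*k)),np.sin(np.radians(a+60*k))])*1000 for k in range(3)]
        r.append((sum(w)/3,a,np.round(w,1)))
    r.sort(key=lambda x:x[0]); print(th,ctr,'AF from area',1000*np.sqrt(abs(area)/.8660),r[:3],r[-1])
E
```

```text
144.66985 55.65134 65.00914 53.897682
100 [0.49250011 0.20729105] AF from area 16.752159339685146 [(np.float64(16.947922004599942), -7, array([17. , 16.9, 16.9])), (np.float64(16.97321798221344), -6, array([17.1, 16.9, 16.9])), (np.float64(16.97937688264347), -8, array([17.1, 17. , 16.9]))] (np.float64(18.881903993271262), 24, array([18.6, 18.8, 19.3]))
120 [0.49245372 0.20744813] AF from area 16.100936077830426 [(np.float64(16.377610526167903), -6, array([16.6, 16.4, 16.1])), (np.float64(16.39119275702056), -7, array([16.5, 16.5, 16.1])), (np.float64(16.416093967773076), -8, array([16.5, 16.5, 16.2]))] (np.float64(18.031271092020592), 24, array([18. , 17.7, 18.4]))
```

The nut is about 16.9 mm across flats, so its corners (about 19.5 mm) rule out A, whose sleeve is only 20 mm. I'll try B first, with the hand yawed so that its long side clears the extractor.

servo_tool:
  increments:
    - {"slide":[-85,361,-60],"dr":[0,0,-2.135],"jaw":0.3}
    - {"slide":[-85,361,-60],"dr":[0,0,-2.135],"jaw":0.3}
    - {"slide":[-85,361,-60],"dr":[0,0,-2.135],"jaw":0.3}
    - {"slide":[-85,361,-60],"dr":[0,0,-2.135],"jaw":0.3}
    - {"slide":[-85,361,-60],"dr":[0,0,-2.135],"jaw":0.3}
    - {"slide":[-85,361,-60],"dr":[0,0,-2.135],"jaw":0.3}
    - {"slide":[-85,361,-60],"dr":[0,0,-2.135],"jaw":0.3}
    - {"slide":[-85,361,-60],"dr":[0,0,-2.135],"jaw":0.3}
    - {"slide":[-85,361,-60],"dr":[0,0,-2.135],"jaw":0.3}
    - {"slide":[-85,361,-60],"dr":[0,0,-2.135],"jaw":0.3}
    - {"slide":[-85,361,-60],"dr":[0,0,-2.135],"jaw":0.3}
    - {"slide":[-85,361,-60],"dr":[0,0,-2.135],"jaw":0.3}
    - {"slide":[-85,361,-60],"dr":[0,0,-2.135],"jaw":0.3}
    - {"slide":[-85,361,-60],"dr":[0,0,-2.135],"jaw":0.3}
    - {"slide":[-85,361,-60],"dr":[0,0,-2.135],"jaw":0.3}
    - {"slide":[-85,361,-60],"dr":[0,0,-2.135],"jaw":0.3}
    - {"slide":[-85,361,-60],"dr":[0,0,-2.135],"jaw":0.3}

```text
t: 4.35
tool_pos: [0.5295, -0.2487, 0.3601]
orientation: [1.054, 2.959, -0.0]
force: [0.2, -0.2, -0.2]
opening: 0.065
gripper_force: 0.0
```

```bash
cat >> h.py <<'E'
from scipy.spatial.transform import Rotation as Ro
def goto(x,y,z,psi,s=None):
    "slide mm and dr for target TCP, tool vertical, tool-x yaw psi deg"
    s=s or read_state(); R0=Ro.from_rotvec(s['orientation'])
    p=np.radians(psi); T=Ro.from_matrix(np.array([[np.cos(p),np.sin(p),0],[np.sin(p),-np.cos(p),0],[0,0,-1]]).T.T)
    print('slide',np.round(R0.inv().apply(np.array([x,y,z])-s['tool_pos'])*1000,1),'dr',np.round((R0.inv()*T).as_rotvec(),4))
def psi(s): x=Ro.from_rotvec(s['orientation']).as_matrix()[:,0]; return np.degrees(np.arctan2(x[1],x[0]))
E
python3 - <<'E'
from h import *
s,c,im,d=snap('w3'); print(s['t'],s['tool_pos'],psi(s),np.round(s['q'],2))
P=cloud('wrist',d,c); m=(np.hypot(P[...,0]-.53,P[...,1]+.249)<.03)&(P[...,2]>.096)&(P[...,2]<.102)
print('top',np.median(P[m],axis=0).round(4),m.sum(), proj('wrist',[[.5295,-.2493,.098]],c))
g=im.max(2); # grey disc on top
mm=(m&(g>70)).astype(np.uint8); k,l,st,ce=cv2.connectedComponentsWithStats(mm); i=1+np.argmax(st[1:,4]); print(st[i],ce[i],on_z('wrist',[ce[i]],.098,c).round(4))
Q=P[(np.hypot(P[...,0]-.5295,P[...,1]+.249)<.03)&(P[...,2]>.05)&(P[...,2]<.097)][:,:2]
r=[]
for a in range(-30,30,2):
    w=[np.subtract(*np.percentile(Q@[np.cos(t),np.sin(t)],[99,1])) for t in np.radians(a+60*np.arange(3))]; r.append((round(np.mean(w)*1e3,2),a))
print(sorted(r)[:4]); goto(.5295,-.2493,.238,141,s)
E
```

```text
4.35 [ 0.52947585 -0.24869377  0.36010782] 140.77871039611975 [-0.53  0.11  1.59 -0.    1.44 -1.41]
top [ 0.5288 -0.2487  0.0982] 1176 [[283.17036649 226.49225531]]
[272 216  23  22 389] [283.16452442 226.51413882] [[ 0.5295 -0.2493  0.098 ]]
[(np.float64(29.45), -8), (np.float64(29.6), -10), (np.float64(29.64), -6), (np.float64(29.87), -12)]
slide [ -0.3  -0.5 122.1] dr [-0.      0.0006 -0.0039]
```

servo_tool:
  increments:
    - {"slide":[-0.3,-0.5,40],"dr":[0,0,0],"jaw":0.3}
    - {"slide":[-0.3,-0.5,80],"dr":[0,0,0],"jaw":0.3}
    - {"slide":[-0.3,-0.5,110],"dr":[0,0,0],"jaw":0.3}
    - {"slide":[-0.3,-0.5,122],"dr":[0,0,0],"jaw":0.4}
    - {"slide":[-0.3,-0.5,122],"dr":[0,0,0],"jaw":1}
    - {"slide":[-0.3,-0.5,122],"dr":[0,0,0],"jaw":1}
    - {"slide":[-0.3,-0.5,122],"dr":[0,0,0],"jaw":1}
    - {"slide":[-0.3,-0.5,122],"dr":[0,0,0],"jaw":1}
    - {"slide":[-0.3,-0.5,122],"dr":[0,0,0],"jaw":1}
    - {"slide":[-0.3,-0.5,122],"dr":[0,0,0],"jaw":1}
  force: 40

```text
t: 5.4
tool_pos: [0.5307, -0.2486, 0.2399]
orientation: [1.045, 2.959, -0.001]
force: [-0.5, -0.3, 6.7]
opening: 0.03
gripper_force: 40.0
```

servo_tool:
  increments:
    - {"slide":[0,0,-10],"dr":[0,0,0],"jaw":1}
    - {"slide":[0,0,-30],"dr":[0,0,0],"jaw":1}
    - {"slide":[0,0,-60],"dr":[0,0,0],"jaw":1}
    - {"slide":[0,0,-90],"dr":[0,0,0],"jaw":1}
    - {"slide":[0,0,-110],"dr":[0,0,0],"jaw":1}
    - {"slide":[0,0,-110],"dr":[0,0,0],"jaw":1}

```text
t: 6.0
tool_pos: [0.5308, -0.2486, 0.3524]
orientation: [1.044, 2.956, -0.002]
force: [0.1, 0.0, -0.4]
opening: 0.0295
gripper_force: 40.0
```

```bash
python3 - <<'E'
from h import *
s,c,im,d=snap('w4'); print(s['t'],s['tool_pos'],psi(s),s['opening'],s['force'])
a,da=read_camera('scene'); b,db=read_camera('side'); np.savez('g4.npz',a=a,da=da,b=b,db=db)
# driver mouth in hand from views
cv2.imwrite('pics/g4.png',np.vstack([np.hstack([a[:300,60:460],cv2.resize(im,(400,300))]),np.hstack([b[:300,160:560],b[:300,160:560]*0])])[:600,:,::-1])
R=Ro.from_rotvec(s['orientation']); ax=s['tool_pos']+R.apply([[0,0,.167],[0,0,.234]]); print(ax.round(4), proj('wrist',ax,c))
E
```

```text
6.0 [ 0.53081089 -0.24863295  0.35237706] 141.11143827215807 0.02953996194928516 [ 0.13137456  0.02108418 -0.41566499]
[[ 0.5318 -0.2492  0.1854]
 [ 0.5322 -0.2494  0.1184]] [[283.91689069 288.73361682]
 [283.83961054 239.41716791]]
```

View pics/g4.png

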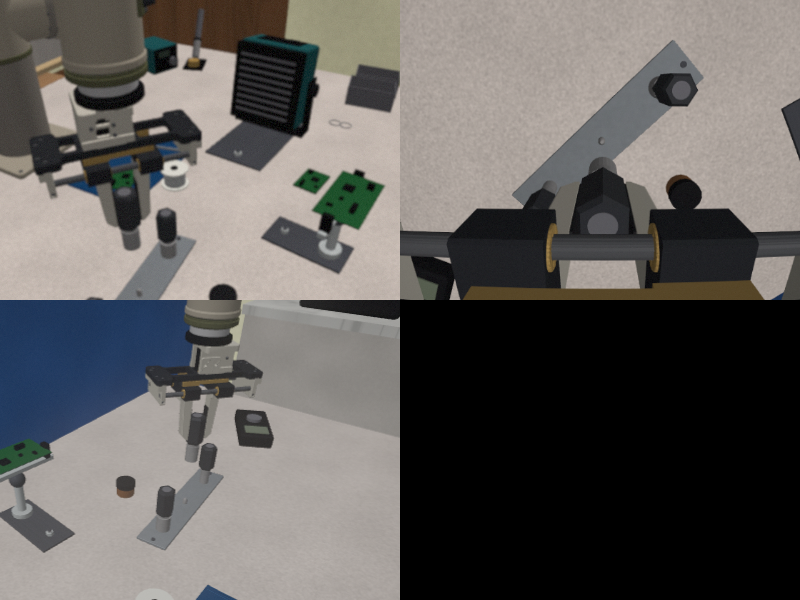

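The views show the driver held in the hand and no camera housing sticking out of the gripper, so yaw 83° at the nut is clear. Pin 1 is free at about wrist (281,197). I'll compute the move to a spot beside the nut.

```bash
cat >> h.py <<'E'
def inhand(s,c,im,ztop=.142):
    "centroid of the grey disc on the handle's top -> tool frame"
    g=im.max(2).astype(int); R=Ro.from_rotvec(s['orientation'])
    m=np.zeros(g.shape,np.uint8); m[280:345,255:312]=((g>62)&(g<130))[280:345,255:312]
    k,l,st,ce=cv2.connectedComponentsWithStats(m); 
    for i in range(1,k):
        if st[i,4]>120:
            o,v=ray('wrist',[ce[i]],c); o=R.inv().apply(o-s['tool_pos']); v=R.inv().apply(v)[0]; print('disc',st[i],ce[i].round(1),(o+v*(ztop-o[2])/v[2])*1000)
E
python3 - <<'E'
from h import *
s=read_state(); c,im,d=load('w4'); print(s['tool_pos'],im[300:330:6,260:310:6].max(2))
inhand(s,c,im)
goto(.532,-.2,.385,112,s); goto(.492,.12,.30,83,s)
E
```

```text
[ 0.52950337 -0.24791407  0.34656243] [[46 47 62 92 89 91 56 48 46]
 [46 88 93 90 92 92 92 61 44]
 [47 92 91 93 93 89 91 94 47]
 [45 89 91 92 91 91 92 91 44]
 [44 90 91 90 90 92 91 88 47]]
disc [ 262  297   44   31 1117] [283.5 313.7] [ -4.09763918   0.28381611 142.        ]
disc [255 338  57   7 336] [283.1 341.5] [-1.77609101e+01  9.15492188e-02  1.42000000e+02]
slide [ 28.2  38.9 -38.4] dr [-0.0006 -0.0014  0.508 ]
slide [260.1 262.8  46.9] dr [-1.0000e-03 -1.3000e-03  1.0142e+00]
```

servo_tool:
  increments:
    - {"slide":[28,39,-38],"dr":[0,0,0.508],"jaw":1}
    - {"slide":[28,39,-38],"dr":[0,0,0.508],"jaw":1}
    - {"slide":[28,39,-38],"dr":[0,0,0.508],"jaw":1}
    - {"slide":[28,39,-38],"dr":[0,0,0.508],"jaw":1}
    - {"slide":[260,263,47],"dr":[0,0,1.014],"jaw":1}
    - {"slide":[260,263,47],"dr":[0,0,1.014],"jaw":1}
    - {"slide":[260,263,47],"dr":[0,0,1.014],"jaw":1}
    - {"slide":[260,263,47],"dr":[0,0,1.014],"jaw":1}
    - {"slide":[260,263,47],"dr":[0,0,1.014],"jaw":1}
    - {"slide":[260,263,47],"dr":[0,0,1.014],"jaw":1}
    - {"slide":[260,263,47],"dr":[0,0,1.014],"jaw":1}
    - {"slide":[260,263,47],"dr":[0,0,1.014],"jaw":1}
    - {"slide":[260,263,47],"dr":[0,0,1.014],"jaw":1}
    - {"slide":[260,263,47],"dr":[0,0,1.014],"jaw":1}
    - {"slide":[260,263,47],"dr":[0,0,1.014],"jaw":1}
    - {"slide":[260,263,47],"dr":[0,0,1.014],"jaw":1}
    - {"slide":[260,263,47],"dr":[0,0,1.014],"jaw":1}

```text
t: 7.85
tool_pos: [0.4929, 0.119, 0.301]
orientation: [2.354, 2.08, 0.001]
force: [0.7, 0.5, -1.3]
opening: 0.0294
gripper_force: 40.0
```

```bash
cat >> h.py <<'E'
def nut(c,im,guess,z=.0125,th=100):
    S=8; u,v=proj('wrist',[[*guess,z]],c)[0].astype(int); x0,y0=u-20,v-20
    sub=cv2.resize(im.mean(2)[y0:y0+40,x0:x0+40].astype(np.float32),None,fx=S,fy=S,interpolation=cv2.INTER_CUBIC)
    k,l,st,ce=cv2.connectedComponentsWithStats((sub>th).astype(np.uint8)); i=min([i for i in range(1,k) if st[i,4]>1500],key=lambda i:np.hypot(*(ce[i]-160)))
    cn=max(cv2.findContours((l==i).astype(np.uint8),0,1)[0],key=cv2.contourArea); hull=cv2.convexHull(cn).reshape(-1,2)
    X=on_z('wrist',(hull+.5)/S-.5+[x0,y0],z,c)[:,:2]; M=cv2.moments(X.astype(np.float32)); ctr=np.array([M['m10'],M['m01']])/M['m00']
    r=[(np.mean([np.ptp(X@[np.cos(t),np.sin(t)]) for t in np.radians(a+60*np.arange(3))])*1e3,a) for a in range(-30,30)]
    print('nut',ctr.round(4),'af',min(r)); return ctr
E
python3 - <<'E'
from h import *
s,c,im,d=snap('w5'); print(s['t'],s['tool_pos'],psi(s),s['opening'],s['force'])
s2=read_state(); print(s2['tool_pos'])
inhand(s,c,im)
nut(c,im,(.4925,.2075)); nut(c,im,(.4925,.2075),th=120)
R=Ro.from_rotvec(s['orientation']); P=R.inv().apply((cloud('wrist',d,c)-s['tool_pos']).reshape(-1,3)).reshape(420,560,3)*1000
for r in (298,305,312,320): print(r,P[r,284].round(1),P[r,272].round(1))
for r in range(215,300,10): print(r,im[r,284].max(),P[r,284].round(1))
E
```

```text
7.85 [0.49289115 0.11899978 0.30095909] 82.92901422399727 0.029430722190018275 [ 0.72909461  0.48272096 -1.31472966]
[0.49285292 0.11914314 0.3009477 ]
disc [ 262  297   44   31 1138] [283.4 313.5] [  1.99896162  -0.34155543 142.        ]
disc [255 331  57  14 716] [282.9 338.2] [ -9.48823578  -0.54980075 142.        ]
nut [0.4924 0.2073] af (np.float64(17.248127218152806), -7)
nut [0.4924 0.2074] af (np.float64(16.848980826907628), -7)
298 [ 9.200e+00 -1.000e-01  1.414e+02] [  8.3  -4.8 143. ]
305 [ 6.500e+00 -1.000e-01  1.407e+02] [  6.2  -4.8 141.3]
312 [ 3.100e+00 -1.000e-01  1.414e+02] [  2.6  -4.9 142. ]
320 [-7.000e-01 -1.000e-01  1.415e+02] [ -0.7  -4.9 141.6]
215 186 [-3.000e+00  2.000e-01  3.007e+02]
225 107 [ 13.1   0.  222.4]
235 39 [ 17.8  -0.  190.8]
245 38 [ 1.800e+01 -1.000e-01  1.757e+02]
255 38 [ 1.810e+01 -1.000e-01  1.634e+02]
265 42 [ 1.810e+01 -1.000e-01  1.527e+02]
275 49 [ 1.760e+01 -1.000e-01  1.444e+02]
285 49 [ 1.420e+01 -1.000e-01  1.426e+02]
295 49 [ 1.02e+01 -1.00e-01  1.42e+02]
```

View pics/w5.png

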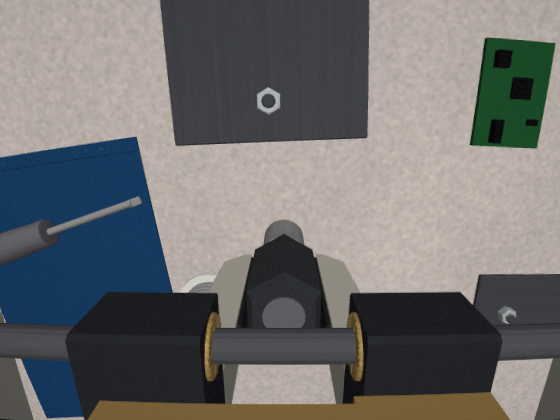

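The view shows the nut at (268,100) and the driver in the hand at (283,300). The nut reads (0.4924, 0.2073) with yaw -7°, the same as the earlier view, and the driver's axis lies at tool (+0.7, -0.2) mm. Next is the hover pose.

```bash
python3 - <<'E'
from h import *
s=read_state(); print(s['tool_pos'],psi(s)); goto(.4925,.2066,.262,83,s)
E
```

```text
[0.49285292 0.11914314 0.3009477 ] 82.94135346811764
slide [ 86.7 -11.1  38.9] dr [ 0.0004 -0.0001 -0.001 ]
```

servo_tool:
  increments:
    - {"slide":[30,-4,0],"dr":[0,0,0],"jaw":1}
    - {"slide":[60,-8,10],"dr":[0,0,0],"jaw":1}
    - {"slide":[80,-10,25],"dr":[0,0,0],"jaw":1}
    - {"slide":[86.7,-11.1,39],"dr":[0,0,0],"jaw":1}
    - {"slide":[86.7,-11.1,39],"dr":[0,0,0],"jaw":1}
    - {"slide":[86.7,-11.1,39],"dr":[0,0,0],"jaw":1}
    - {"slide":[86.7,-11.1,39],"dr":[0,0,0],"jaw":1}
    - {"slide":[86.7,-11.1,39],"dr":[0,0,0],"jaw":1}

```text
t: 8.7
tool_pos: [0.4927, 0.2065, 0.2626]
orientation: [2.353, 2.08, 0.002]
force: [0.2, -0.4, -1.5]
opening: 0.0299
gripper_force: 40.0
```

```bash
python3 - <<'E'
from h import *
s=read_state(); print(s['tool_pos'],psi(s),s['force'],s['wrist_torque']); goto(.4925,.2066,.262,83,s)
a,da=read_camera('scene'); b,db=read_camera('side'); print(read_state()['tool_pos'])
# sleeve axis check in scene/side: steel columns near the mouth
for n,im in (('scene',a),('side',b)):
    u,v=proj(n,[[.4924,.2073,.031]])[0]; u0,v0=int(u),int(v)
    print(n,(u,v)); 
cv2.imwrite('pics/n6.png',np.hstack([cv2.resize(a[int(proj('scene',[[.4924,.2073,.02]])[0][1])-40:][:60,255:335],None,fx=5,fy=5),cv2.resize(b[325:395,155:245],None,fx=4.28,fy=4.28)])[:,:,::-1])
E
```

```text
[0.49267561 0.2065043  0.26264306] 82.94710344280654 [ 0.23081788 -0.36672852 -1.45336918] [-0.05061518 -0.09895375  0.0251144 ]
slide [ 0.1 -0.2  0.6] dr [ 0.0013 -0.0004 -0.0009]
[0.49254641 0.20672211 0.26248181]
scene (np.float64(297.6601365420676), np.float64(144.5358962846179))
side (np.float64(200.16196997149828), np.float64(356.9731108210116))
```

View pics/n6.png

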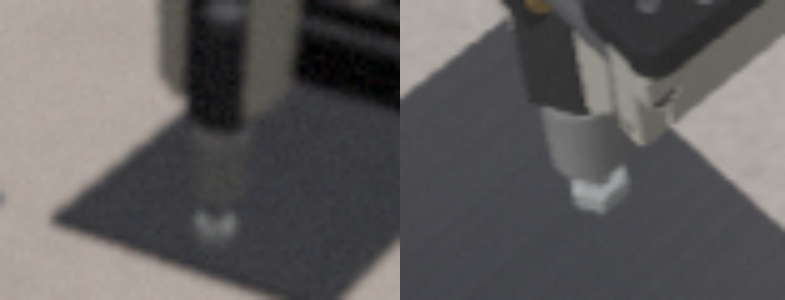

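The driver's sleeve sits right above the nut in both views. I'll lower it gently.

servo_tool:
  increments:
    - {"slide":[0,0,3],"dr":[0,0,0],"jaw":1}
    - {"slide":[0,0,6],"dr":[0,0,0],"jaw":1}
    - {"slide":[0,0,9],"dr":[0,0,0],"jaw":1}
    - {"slide":[0,0,12],"dr":[0,0,0],"jaw":1}
    - {"slide":[0,0,14],"dr":[0,0,0],"jaw":1}
    - {"slide":[0,0,16],"dr":[0,0,0],"jaw":1}
    - {"slide":[0,0,18],"dr":[0,0,0],"jaw":1}
    - {"slide":[0,0,19],"dr":[0,0,0],"jaw":1}
    - {"slide":[0,0,19],"dr":[0,0,0],"jaw":1}
    - {"slide":[0,0,19],"dr":[0,0,0],"jaw":1}

```text
t: 9.8
tool_pos: [0.4923, 0.207, 0.2427]
orientation: [2.352, 2.081, 0.0]
force: [0.9, -3.4, -2.0]
opening: 0.0299
gripper_force: 40.0
```

The mouth is already below the nut's top with hardly any force, so it is going on. I'll continue to the plate.

servo_tool:
  increments:
    - {"slide":[0,0,2],"dr":[0,0,0],"jaw":1}
    - {"slide":[0,0,4],"dr":[0,0,0],"jaw":1}
    - {"slide":[0,0,5],"dr":[0,0,0],"jaw":1}
    - {"slide":[0,0,6],"dr":[0,0,0],"jaw":1}
    - {"slide":[0,0,7],"dr":[0,0,0],"jaw":1}
    - {"slide":[0,0,7],"dr":[0,0,0],"jaw":1}
    - {"slide":[0,0,7],"dr":[0,0,0],"jaw":1}
    - {"slide":[0,0,7],"dr":[0,0,0],"jaw":1}

```text
t: 10.6
tool_pos: [0.4926, 0.2073, 0.2387]
orientation: [2.352, 2.082, 0.001]
force: [-9.6, -6.3, 26.1]
opening: 0.0296
gripper_force: 40.0
```

```bash
python3 - <<'E'
from h import *
s=read_state(); print(s['tool_pos'],psi(s),s['force'],s['wrist_torque'],s['opening'],s['q'][5])
E
```

```text
[0.49260005 0.20731952 0.23865428] 83.0209527118631 [-9.62403362 -6.3051354  26.09515653] [-1.60290241  2.04871226 -0.01489497] 0.02955263534153661 0.42444339877282294
```

The mouth is on the plate at z ≈ 5 mm. Next I'll check the fit by easing the push and twisting the driver.

servo_tool:
  increments:
    - {"slide":[0,0,-2],"dr":[0,0,0.05],"jaw":1}
    - {"slide":[0,0,-2],"dr":[0,0,0.1],"jaw":1}
    - {"slide":[0,0,-2],"dr":[0,0,0.14],"jaw":1}
    - {"slide":[0,0,-2],"dr":[0,0,0.18],"jaw":1}
    - {"slide":[0,0,-2],"dr":[0,0,0.2],"jaw":1}
    - {"slide":[0,0,-2],"dr":[0,0,0.2],"jaw":1}
    - {"slide":[0,0,-2],"dr":[0,0,0.2],"jaw":1}

```text
t: 11.3
tool_pos: [0.4925, 0.2069, 0.2388]
orientation: [2.548, 1.836, 0.0]
force: [-2.1, -5.9, 8.4]
opening: 0.0299
gripper_force: 40.0
```

```bash
python3 - <<'E'
from h import *
s=read_state(); print(s['tool_pos'],psi(s),s['force'],s['wrist_torque'],s['opening'],s['q'][5])
E
```

```text
[0.49248477 0.20689824 0.23876385] 71.5512541110442 [-2.0879745  -5.93633     8.42913401] [-1.48814723  0.32039825  0.08797259] 0.02986214580051716 0.6244598343566031
```

servo_tool:
  increments:
    - {"slide":[0,0,0],"dr":[0,0,0.05],"jaw":1}
    - {"slide":[0,0,0],"dr":[0,0,0.1],"jaw":1}
    - {"slide":[0,0,0],"dr":[0,0,0.14],"jaw":1}
    - {"slide":[0,0,0],"dr":[0,0,0.14],"jaw":1}
    - {"slide":[0,0,0],"dr":[0,0,0.14],"jaw":1}

```text
t: 11.8
tool_pos: [0.4924, 0.2069, 0.2388]
orientation: [2.67, 1.653, -0.0]
force: [-2.2, -6.6, 10.1]
opening: 0.0296
gripper_force: 40.0
```

```bash
python3 - <<'E'
from h import *
s,c,im,d=snap('w7'); print(s['tool_pos'],psi(s),s['force'],s['wrist_torque'],s['opening'],s['q'][5])
inhand(s,c,im)
R=Ro.from_rotvec(s['orientation']); P=R.inv().apply((cloud('wrist',d,c)-s['tool_pos']).reshape(-1,3))*1000
Q=P[(np.hypot(P[:,0],P[:,1])<21)&(P[:,2]>144)&(P[:,2]<188)&(P[:,0]>6)]
# facets facing camera: normals from slope y->x for y<0 and y>0
for sg in (-1,1):
    q=Q[(sg*Q[:,1]>2)&(sg*Q[:,1]<12)]; A=np.polyfit(q[:,1],q[:,0],1); print('facet slope deg',np.degrees(np.arctan(A[0])),len(q))
E
```

```text
[0.49240441 0.20689998 0.23877075] 63.53313553640738 [-2.2300066  -6.61452064 10.08083381] [-1.46929094  0.5269965   0.09593291] 0.02959750531371179 0.7644385548240172
disc [ 255  280   57   65 3416] [282.4 313.7] [  1.8094288   -0.72293339 142.        ]
facet slope deg 29.29779840596617 897
facet slope deg -29.639893148407765 894
```

The driver has turned about 19° with the hand and met no resistance. One more turn will confirm whether it spins freely.

servo_tool:
  increments:
    - {"slide":[0,0,0],"dr":[0,0,0.1],"jaw":1}
    - {"slide":[0,0,0],"dr":[0,0,0.2],"jaw":1}
    - {"slide":[0,0,0],"dr":[0,0,0.3],"jaw":1}
    - {"slide":[0,0,0],"dr":[0,0,0.3],"jaw":1}

```text
t: 12.25
tool_pos: [0.4923, 0.207, 0.2387]
orientation: [2.89, 1.23, -0.0]
force: [-3.6, -6.6, 10.6]
opening: 0.0298
gripper_force: 40.0
```

```bash
python3 - <<'E'
from h import *
s,c,im,d=snap('w8'); print(s['tool_pos'],psi(s),s['force'],s['wrist_torque'],s['opening'],s['q'][5])
R=Ro.from_rotvec(s['orientation']); P=R.inv().apply((cloud('wrist',d,c)-s['tool_pos']).reshape(-1,3))*1000
Q=P[(np.hypot(P[:,0],P[:,1])<21)&(P[:,2]>144)&(P[:,2]<188)&(P[:,0]>6)]
for sg in (-1,1):
    q=Q[(sg*Q[:,1]>2)&(sg*Q[:,1]<12)]; A=np.polyfit(q[:,1],q[:,0],1); print('facet slope deg',np.degrees(np.arctan(A[0])),len(q))
# pin 1 and A from the w1/w4 views
c4,im4,d4=load('w4'); u,v=proj('wrist',[[.529,-.2493,.015]],c4)[0]; print('pin1 px pred',u,v)
c1,im1,d1=load('w1')
P4=cloud('wrist',d4,c4)
m=(np.hypot(P4[...,0]-.529,P4[...,1]+.2493)<.02)&(P4[...,2]>.010)&(P4[...,2]<.03); print(m.sum(),np.median(P4[m],axis=0).round(4),P4[m].min(0).round(4),P4[m].max(0).round(4))
cv2.imwrite('pics/pin.png',cv2.resize(im4[160:230,245:325,::-1],None,fx=6,fy=6,interpolation=cv2.INTER_CUBIC))
# A: sleeve width from scene0 cloud
for n in ('scene','side'):
    z=np.load(n+'0.npz'); Q=cloud(n,z['d'])
    for nm,x,y in (('C',.521,-.1495),('B',.5295,-.2493),('A',.5364,-.3489)):
        o=cam(n); cc=-o[2].T@o[3]; vdir=np.array([x,y])-cc[:2]; vdir/=np.linalg.norm(vdir); lat=np.array([-vdir[1],vdir[0]])
        w=[]
        for row in range(420):
            q=Q[row]; mm=(np.hypot(q[:,0]-x,q[:,1]-y)<.022)&(q[:,2]>.014)&(q[:,2]<.042)
            if mm.sum()>3: w.append(np.ptp((q[mm][:,:2]-[x,y])@lat)*1000)
        print(n,nm,np.round(np.median(w),1),len(w))
E
```

```text
[0.49228662 0.20695125 0.23874561] 46.1274180770443 [-3.6475531  -6.62831805 10.63697394] [-1.32638045  0.68689033 -0.19829211] 0.029819850321096693 1.0681563220229378
facet slope deg 29.329826568771697 899
facet slope deg -30.086387261391895 891
pin1 px pred 281.59748801228363 197.8854969008451
79 [ 0.5287 -0.2486  0.0166] [ 0.5251 -0.2537  0.0101] [ 0.5333 -0.2448  0.0199]
scene C 25.2 14
scene B 22.4 13
scene A 15.4 13
side C 24.6 13
side B 22.5 11
side A 17.4 10
```

View pics/pin.png

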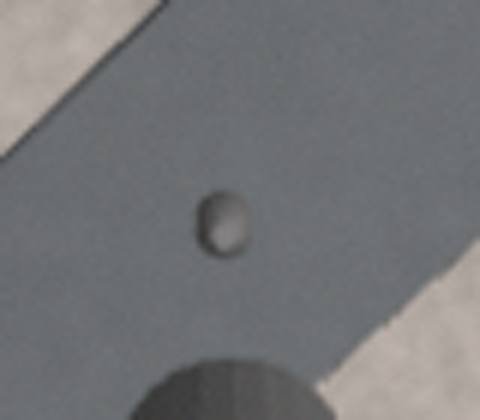

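B turned 37° with no resistance, so it is too big and A must be the right one. I'll put B back on pin 1, which is free at about (0.529, -0.250), and then try A.

```bash
python3 - <<'E'
from h import *
s=read_state(); x,y,_=s['tool_pos']; goto(x,y,.30,46.1,s); goto(.498,.14,.365,50,s); goto(.5294,-.2503,.37,81,s)
E
```

```text
slide [ -0.    0.  -61.2] dr [0.0005 0.0004 0.003 ]
slide [ -44.5   50.5 -126.2] dr [ 0.0004  0.0004 -0.065 ]
slide [-304.9  343.  -131. ] dr [ 3.000e-04  5.000e-04 -6.061e-01]
```

servo_tool:
  increments:
    - {"slide":[0,0,-10],"dr":[0,0,0],"jaw":1}
    - {"slide":[0,0,-35],"dr":[0,0,0],"jaw":1}
    - {"slide":[0,0,-75],"dr":[0,0,0],"jaw":1}
    - {"slide":[-20,22,-115],"dr":[0,0,0],"jaw":1}
    - {"slide":[-44,50,-131],"dr":[0,0,-0.06],"jaw":1}
    - {"slide":[-305,343,-131],"dr":[0,0,-0.606],"jaw":1}
    - {"slide":[-305,343,-131],"dr":[0,0,-0.606],"jaw":1}
    - {"slide":[-305,343,-131],"dr":[0,0,-0.606],"jaw":1}
    - {"slide":[-305,343,-131],"dr":[0,0,-0.606],"jaw":1}
    - {"slide":[-305,343,-131],"dr":[0,0,-0.606],"jaw":1}
    - {"slide":[-305,343,-131],"dr":[0,0,-0.606],"jaw":1}
    - {"slide":[-305,343,-131],"dr":[0,0,-0.606],"jaw":1}
    - {"slide":[-305,343,-131],"dr":[0,0,-0.606],"jaw":1}
    - {"slide":[-305,343,-131],"dr":[0,0,-0.606],"jaw":1}
    - {"slide":[-305,343,-131],"dr":[0,0,-0.606],"jaw":1}
    - {"slide":[-305,343,-131],"dr":[0,0,-0.606],"jaw":1}
    - {"slide":[-305,343,-131],"dr":[0,0,-0.606],"jaw":1}
    - {"slide":[-305,343,-131],"dr":[0,0,-0.606],"jaw":1}

```text
t: 14.1
tool_pos: [0.53, -0.2487, 0.3688]
orientation: [-2.386, -2.044, -0.001]
force: [0.3, 0.5, -1.5]
opening: 0.0295
gripper_force: 40.0
```

```bash
python3 - <<'E'
from h import *
s=read_state(); print(s['tool_pos'],psi(s),s['force']); goto(.5294,-.2503,.2395,81,s)
E
```

```text
[ 0.52999013 -0.24869269  0.36880379] 81.17211795729223 [ 0.3070644   0.45690961 -1.52114123]
slide [ -1.7  -0.3 129.3] dr [ 0.0001 -0.0004  0.003 ]
```

servo_tool:
  increments:
    - {"slide":[-1.7,-0.3,40],"dr":[0,0,0],"jaw":1}
    - {"slide":[-1.7,-0.3,80],"dr":[0,0,0],"jaw":1}
    - {"slide":[-1.7,-0.3,100],"dr":[0,0,0],"jaw":1}
    - {"slide":[-1.7,-0.3,108],"dr":[0,0,0],"jaw":1}
    - {"slide":[-1.7,-0.3,114],"dr":[0,0,0],"jaw":1}
    - {"slide":[-1.7,-0.3,119],"dr":[0,0,0],"jaw":1}
    - {"slide":[-1.7,-0.3,124],"dr":[0,0,0],"jaw":1}
    - {"slide":[-1.7,-0.3,128],"dr":[0,0,0],"jaw":1}
    - {"slide":[-1.7,-0.3,129],"dr":[0,0,0],"jaw":1}
    - {"slide":[-1.7,-0.3,129],"dr":[0,0,0],"jaw":1}

```text
t: 15.1
tool_pos: [0.5293, -0.252, 0.2401]
orientation: [2.387, 2.041, 0.0]
force: [-0.4, -0.6, -0.7]
opening: 0.03
gripper_force: 40.0
```

servo_tool:
  increments:
    - {"slide":[0,0,0],"dr":[0,0,0],"jaw":0.6}
    - {"slide":[0,0,0],"dr":[0,0,0],"jaw":0.4}
    - {"slide":[0,0,0],"dr":[0,0,0],"jaw":0.4}
    - {"slide":[0,0,0],"dr":[0,0,0],"jaw":0.4}
    - {"slide":[0,0,-30],"dr":[0,0,0],"jaw":0.4}
    - {"slide":[0,0,-70],"dr":[0,0,0],"jaw":0.4}
    - {"slide":[0,0,-110],"dr":[0,0,0],"jaw":0.4}
    - {"slide":[0,0,-130],"dr":[0,0,0],"jaw":0.4}
    - {"slide":[-96,23,-130],"dr":[0,0,0],"jaw":0.4}
    - {"slide":[-96,23,-130],"dr":[0,0,0],"jaw":0.4}
    - {"slide":[-96,23,-130],"dr":[0,0,0],"jaw":0.4}
    - {"slide":[-96,23,-130],"dr":[0,0,0],"jaw":0.4}
    - {"slide":[-96,23,-130],"dr":[0,0,0],"jaw":0.4}
    - {"slide":[-96,23,-130],"dr":[0,0,0],"jaw":0.4}
    - {"slide":[-96,23,-130],"dr":[0,0,0],"jaw":0.4}

```text
t: 16.6
tool_pos: [0.5372, -0.3493, 0.3701]
orientation: [2.386, 2.043, 0.0]
force: [-0.8, -0.2, 0.5]
opening: 0.056
gripper_force: 0.0
```

```bash
python3 - <<'E'
from h import *
s,c,im,d=snap('w9'); print(s['t'],s['tool_pos'],psi(s),s['opening'],s['force'])
P=cloud('wrist',d,c)
for nm,x,y in (('B',.529,-.25),('A',.5364,-.3489)):
    m=(np.hypot(P[...,0]-x,P[...,1]-y)<.03)&(P[...,2]>.095)&(P[...,2]<.103)&(im.max(2)>70)
    k,l,st,ce=cv2.connectedComponentsWithStats(m.astype(np.uint8)); i=1+np.argmax(st[1:,4]); print(nm,st[i],ce[i],on_z('wrist',[ce[i]],.098,c).round(4),np.median(P[l==i],axis=0).round(4))
    Q=P[(np.hypot(P[...,0]-x,P[...,1]-y)<.03)&(P[...,2]>.05)&(P[...,2]<.097)][:,:2]
    r=[]
    for a in range(-30,30,2):
        w=[np.subtract(*np.percentile(Q@[np.cos(t),np.sin(t)],[99,1])) for t in np.radians(a+60*np.arange(3))]; r.append((round(np.mean(w)*1e3,2),a))
    print(sorted(r)[:4])
goto(.5364,-.3489,.238,81,s)
E
```

```text
16.6 [ 0.53720982 -0.34925616  0.37009875] 81.13407646981027 0.05604559562665708 [-0.77360542 -0.17317681  0.47501425]
B [238  75  24  25 476] [249.7605042  87.0210084] [[ 0.5291 -0.2511  0.098 ]] [ 0.5293 -0.2512  0.0987]
[(np.float64(29.84), -10), (np.float64(29.84), -8), (np.float64(30.12), -6), (np.float64(30.13), -12)]
A [272 211  22  20 343] [282.47521866 220.44897959] [[ 0.5364 -0.3482  0.098 ]] [ 0.5364 -0.348   0.0988]
[(np.float64(29.65), -10), (np.float64(29.66), -8), (np.float64(29.89), -12), (np.float64(29.89), -6)]
slide [  0.2  -0.9 132.1] dr [0.0004 0.     0.0023]
```

View pics/w9.png

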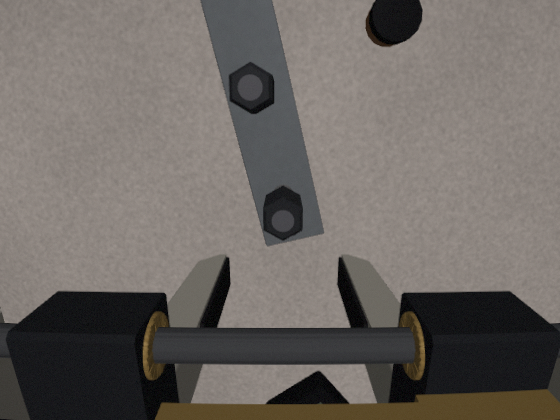

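B stands on the middle pin at (250,87), top flat at z = 98.7 mm. A is at (282,220). I'll grip A next.

servo_tool:
  increments:
    - {"slide":[0.7,-0.9,40],"dr":[0,0,0],"jaw":0.4}
    - {"slide":[0.7,-0.9,85],"dr":[0,0,0],"jaw":0.4}
    - {"slide":[0.7,-0.9,115],"dr":[0,0,0],"jaw":0.4}
    - {"slide":[0.7,-0.9,130],"dr":[0,0,0],"jaw":0.4}
    - {"slide":[0.7,-0.9,131],"dr":[0,0,0],"jaw":0.4}
    - {"slide":[0.7,-0.9,131],"dr":[0,0,0],"jaw":1}
    - {"slide":[0.7,-0.9,131],"dr":[0,0,0],"jaw":1}
    - {"slide":[0.7,-0.9,131],"dr":[0,0,0],"jaw":1}
    - {"slide":[0.7,-0.9,131],"dr":[0,0,0],"jaw":1}
    - {"slide":[0.7,-0.9,131],"dr":[0,0,0],"jaw":1}
    - {"slide":[0.7,-0.9,131],"dr":[0,0,0],"jaw":1}
  force: 45

```text
t: 17.75
tool_pos: [0.5367, -0.3499, 0.2405]
orientation: [2.386, 2.04, 0.001]
force: [0.4, 0.3, 7.3]
opening: 0.0299
gripper_force: 45.0
```

```bash
python3 - <<'E'
from h import *
s=read_state(); print(s['tool_pos'],psi(s),s['force'],s['opening']); goto(.535,-.345,.375,81,s); goto(.498,.12,.375,83,s);goto(.492,.12,.30,83,s)
E
```

```text
[ 0.53673411 -0.34987814  0.24047118] 81.0599028577624 [0.42907862 0.33801074 7.28722456] 0.029851108509451506
slide [   4.4   -2.2 -134.5] dr [0.0023 0.0013 0.001 ]
slide [ 458.  -111.  -135.4] dr [ 0.0023  0.0013 -0.0339]
slide [ 457.1 -117.1  -60.4] dr [ 0.0023  0.0013 -0.0339]
```

servo_tool:
  increments:
    - {"slide":[0,0,-15],"dr":[0,0,0],"jaw":1}
    - {"slide":[0,0,-50],"dr":[0,0,0],"jaw":1}
    - {"slide":[0,0,-95],"dr":[0,0,0],"jaw":1}
    - {"slide":[0,0,-135],"dr":[0,0,0],"jaw":1}
    - {"slide":[0,0,-135],"dr":[0,0,0],"jaw":1}
    - {"slide":[458,-111,-135],"dr":[0.002,0.001,-0.034],"jaw":1}
    - {"slide":[458,-111,-135],"dr":[0.002,0.001,-0.034],"jaw":1}
    - {"slide":[458,-111,-135],"dr":[0.002,0.001,-0.034],"jaw":1}
    - {"slide":[458,-111,-135],"dr":[0.002,0.001,-0.034],"jaw":1}
    - {"slide":[458,-111,-135],"dr":[0.002,0.001,-0.034],"jaw":1}
    - {"slide":[458,-111,-135],"dr":[0.002,0.001,-0.034],"jaw":1}
    - {"slide":[458,-111,-135],"dr":[0.002,0.001,-0.034],"jaw":1}
    - {"slide":[458,-111,-135],"dr":[0.002,0.001,-0.034],"jaw":1}
    - {"slide":[457,-117,-60],"dr":[0.002,0.001,-0.034],"jaw":1}
    - {"slide":[457,-117,-60],"dr":[0.002,0.001,-0.034],"jaw":1}
    - {"slide":[457,-117,-60],"dr":[0.002,0.001,-0.034],"jaw":1}
    - {"slide":[457,-117,-60],"dr":[0.002,0.001,-0.034],"jaw":1}
    - {"slide":[457,-117,-60],"dr":[0.002,0.001,-0.034],"jaw":1}
    - {"slide":[457,-117,-60],"dr":[0.002,0.001,-0.034],"jaw":1}
    - {"slide":[457,-117,-60],"dr":[0.002,0.001,-0.034],"jaw":1}

```text
t: 19.75
tool_pos: [0.4924, 0.1192, 0.3002]
orientation: [-2.354, -2.079, -0.002]
force: [-0.8, -0.2, -1.1]
opening: 0.0297
gripper_force: 45.0
```

```bash
python3 - <<'E'
from h import *
s,c,im,d=snap('w10'); print(s['t'],s['tool_pos'],psi(s),s['opening'],s['force'])
c=cam('wrist'); s=read_state(); im,d=read_camera('wrist')
inhand(s,c,im); nut(c,im,(.4924,.2073)); nut(c,im,(.4924,.2073),th=120)
R=Ro.from_rotvec(s['orientation']); P=R.inv().apply((cloud('wrist',d,c)-s['tool_pos']).reshape(-1,3)).reshape(420,560,3)*1000
for r in list(range(218,245,3))+[255,265,285,300,305,312,320]: print(r,im[r,284].max(),P[r,284].round(1))
# sleeve columns: steel extent per row
for r in range(222,236,2):
    m=np.where((P[r,:,2]>200)&(P[r,:,2]<240)&(abs(P[r,:,0])<20))[0]; 
    if len(m): print(r,m.min(),m.max(),P[r,m,1].min().round(1),P[r,m,1].max().round(1),P[r,m,0].max().round(1))
E
```

```text
19.75 [0.49244262 0.11924139 0.30018818] 82.91626110637789 0.029716162889374894 [-0.82449485 -0.16660607 -1.0741354 ]
disc [ 262  294   44   34 1226] [283.3 311.8] [  2.7630216   -0.40930882 142.        ]
disc [255 331  57  14 713] [283.  338.2] [ -9.47746432  -0.5531533  142.        ]
nut [0.4924 0.2074] af (np.float64(17.240952821307555), -6)
nut [0.4924 0.2074] af (np.float64(16.82532056761038), -6)
218 183 [-5.400e+00  1.000e-01  3.001e+02]
221 171 [-8.000e+00  1.000e-01  2.999e+02]
224 109 [ 11.8   0.  228.6]
227 107 [ 11.4  -0.  223.8]
230 107 [ 11.4  -0.  218.2]
233 38 [ 1.880e+01 -1.000e-01  1.911e+02]
236 38 [ 1.90e+01 -1.00e-01  1.86e+02]
239 38 [ 1.920e+01 -1.000e-01  1.809e+02]
242 37 [ 1.880e+01 -1.000e-01  1.779e+02]
255 38 [ 1.920e+01 -1.000e-01  1.608e+02]
265 39 [ 1.880e+01 -1.000e-01  1.511e+02]
285 49 [ 1.490e+01 -1.000e-01  1.413e+02]
300 96 [ 8.400e+00 -1.000e-01  1.414e+02]
305 98 [ 5.600e+00 -1.000e-01  1.425e+02]
312 97 [ 2.70e+00 -1.00e-01  1.42e+02]
320 96 [-7.000e-01 -1.000e-01  1.416e+02]
222 280 287 -2.5 1.9 11.9
224 275 292 -5.7 5.2 11.9
226 273 294 -7.0 6.4 11.9
228 271 296 -8.3 7.7 11.9
230 270 297 -8.8 8.3 11.9
232 269 298 -9.5 9.0 12.0
234 269 298 -9.2 8.7 11.3
```

A's axis lies at tool (+1.6, -0.2) mm. Next is the hover over the nut, then a gentle descent.

```bash
python3 - <<'E'
from h import *
s=read_state(); print(s['tool_pos'],psi(s)); goto(.4924,.2057,.262,83.3,s)
E
```

```text
[0.49214404 0.11946754 0.29964546] 82.9339666770758
slide [ 85.6 -10.3  37.8] dr [-0.0005 -0.0014 -0.0064]
```

servo_tool:
  increments:
    - {"slide":[30,-4,0],"dr":[0,0,-0.006],"jaw":1}
    - {"slide":[60,-8,10],"dr":[0,0,-0.006],"jaw":1}
    - {"slide":[80,-10,25],"dr":[0,-0.001,-0.006],"jaw":1}
    - {"slide":[85.6,-10.3,37.6],"dr":[0,-0.001,-0.006],"jaw":1}
    - {"slide":[85.6,-10.3,37.6],"dr":[0,-0.001,-0.006],"jaw":1}
    - {"slide":[85.6,-10.3,37.6],"dr":[0,-0.001,-0.006],"jaw":1}
    - {"slide":[85.6,-10.3,37.6],"dr":[0,-0.001,-0.006],"jaw":1}
    - {"slide":[85.6,-10.3,37.6],"dr":[0,-0.001,-0.006],"jaw":1}
    - {"slide":[85.6,-10.3,37.6],"dr":[0,-0.001,-0.006],"jaw":1}
    - {"slide":[85.6,-10.3,37.6],"dr":[0,-0.001,-0.006],"jaw":1}

```text
t: 20.85
tool_pos: [0.492, 0.2062, 0.2617]
orientation: [-2.346, -2.088, 0.001]
force: [0.4, -0.2, -0.7]
opening: 0.0299
gripper_force: 45.0
```

```bash
python3 - <<'E'
from h import *
for i in range(3):
    s=read_state(); print(s['tool_pos'],psi(s),s['force']); goto(.4924,.2057,.262,83.3,s); read_camera('scene')
E
```

```text
[0.49195269 0.2061533  0.26168741] 83.32439474408199 [ 0.36709999 -0.23220169 -0.65732399]
slide [-0.4  0.5 -0.3] dr [-0.0013 -0.0003  0.0004]
[0.49187439 0.20623235 0.26154997] 83.33269827895342 [-0.10574643 -0.57114517 -1.38022395]
slide [-0.5  0.6 -0.5] dr [-0.0016 -0.0003  0.0006]
[0.49183213 0.20630968 0.26146267] 83.34326736142285 [ 0.56642346  0.92055222 -1.67313367]
slide [-0.5  0.6 -0.5] dr [-0.0017 -0.0002  0.0008]
```

servo_tool:
  increments:
    - {"slide":[-0.5,0.6,0],"dr":[0,0,0],"jaw":1}
    - {"slide":[-0.5,0.6,3],"dr":[0,0,0],"jaw":1}
    - {"slide":[-0.5,0.6,6],"dr":[0,0,0],"jaw":1}
    - {"slide":[-0.5,0.6,9],"dr":[0,0,0],"jaw":1}
    - {"slide":[-0.5,0.6,11],"dr":[0,0,0],"jaw":1}
    - {"slide":[-0.5,0.6,13],"dr":[0,0,0],"jaw":1}
    - {"slide":[-0.5,0.6,15],"dr":[0,0,0],"jaw":1}
    - {"slide":[-0.5,0.6,17],"dr":[0,0,0],"jaw":1}
    - {"slide":[-0.5,0.6,18],"dr":[0,0,0],"jaw":1}
    - {"slide":[-0.5,0.6,18],"dr":[0,0,0],"jaw":1}
    - {"slide":[-0.5,0.6,18],"dr":[0,0,0],"jaw":1}

```text
t: 22.1
tool_pos: [0.4925, 0.2062, 0.2467]
orientation: [-2.345, -2.088, 0.001]
force: [-13.2, -3.8, 28.9]
opening: 0.0296
gripper_force: 45.0
```

```bash
python3 - <<'E'
from h import *
s=read_state(); print(s['tool_pos'],psi(s),s['force'],s['wrist_torque'],s['opening']); goto(.4924,.2057,.246,83.3,s)
E
```

```text
[0.49254922 0.20618124 0.24667183] 83.36529338202895 [-13.21051987  -3.75757647  28.8815737 ] [-1.01225024  3.08278484 -0.0894135 ] 0.02957773298169239
slide [-0.5 -0.1  0.7] dr [-0.0016 -0.0003  0.0011]
```

It stopped at 7.5 mm up. Before searching I'll check in the stored pictures that B did not slip up in the hand, and look at A now.

```bash
cp h.py h2.py; python3 - <<'E'
from h import *
def top(c,im,d,s):
    R=Ro.from_rotvec(s['orientation']); P=R.inv().apply((cloud('wrist',d,c)-s['tool_pos']).reshape(-1,3)).reshape(420,560,3)*1000
    q=P[300:322,270:297].reshape(-1,3); print('top z',np.median(q[:,2]).round(2),'corner x',np.median(P[245:265,284,0]).round(2))
s=read_state()
for n,pos,ov in (('w5',[0.49289115,0.11899978,0.30095909],None),('w7',[0.49240441,0.20689998,0.23877075],[2.67,1.653,0]),('w8',[0.49228662,0.20695125,0.23874561],[2.89,1.23,0]),('w10',[0.49244262,0.11924139,0.30018818],[-2.354,-2.079,-.002])):
    c,im,d=load(n); top(c,im,d,dict(tool_pos=np.array(pos),orientation=np.array(ov or [2.354,2.08,.001])))
s,c,im,d=snap('w11'); top(c,im,d,s); print(s['tool_pos'],s['force'])
P=cloud('wrist',d,c); print([ (r,P[r,284].round(4),im[r,284].max()) for r in range(205,240,4)])
E
```

```text
top z 141.12 corner x 18.14
top z 141.11 corner x 17.93
top z 141.1 corner x 17.81
top z 141.81 corner x 18.9
top z 141.72 corner x 18.88
[0.49254922 0.20618124 0.24667183] [-13.21051987  -3.75757647  28.8815737 ]
[(205, array([0.4946, 0.2268, 0.0049]), np.uint8(84)), (209, array([0.4943, 0.2242, 0.0052]), np.uint8(84)), (213, array([0.494 , 0.2218, 0.0061]), np.uint8(85)), (217, array([0.4937, 0.2189, 0.0054]), np.uint8(83)), (221, array([0.4935, 0.2169, 0.0081]), np.uint8(155)), (225, array([0.4935, 0.2177, 0.019 ]), np.uint8(132)), (229, array([0.4936, 0.2179, 0.0275]), np.uint8(134)), (233, array([0.4944, 0.2248, 0.0553]), np.uint8(52)), (237, array([0.4944, 0.225 , 0.0619]), np.uint8(47))]
```

B really was fully down and spinning. A rests on the nut's top, about 0.5 mm off-centre. I'll lift 4 mm, correct, and try again with a small search.

servo_tool:
  increments:
    - {"slide":[0,0,-4],"dr":[0,0,0],"jaw":1}
    - {"slide":[0,0,-7],"dr":[0,0,0],"jaw":1}
    - {"slide":[0,0,-7],"dr":[0,0,0],"jaw":1}
    - {"slide":[0,0,-7],"dr":[0,0,0],"jaw":1}
    - {"slide":[0,0,-7],"dr":[0,0,0],"jaw":1}
    - {"slide":[0,0,-7],"dr":[0,0,0],"jaw":1}
    - {"slide":[0,0,-7],"dr":[0,0,0],"jaw":1}
    - {"slide":[0,0,-7],"dr":[0,0,0],"jaw":1}

```text
t: 22.95
tool_pos: [0.4922, 0.2059, 0.2501]
orientation: [-2.345, -2.088, 0.002]
force: [-0.3, -0.2, -0.9]
opening: 0.0295
gripper_force: 45.0
```

```bash
python3 - <<'E'
from h import *
s,c,im,d=snap('w12'); print(s['tool_pos'],psi(s),s['force'],s['wrist_torque']); goto(.4924,.2057,.25,83.3,s)
R=Ro.from_rotvec(s['orientation']); P=R.inv().apply((cloud('wrist',d,c)-s['tool_pos']).reshape(-1,3)).reshape(420,560,3)*1000
print('tilt',(R.apply([0,0,1])*1000).round(1),'corner x',np.median(P[245:265,284,0]).round(2))
for r in range(224,234,2):
    m=np.where((P[r,:,2]>200)&(P[r,:,2]<240)&(abs(P[r,:,0])<20))[0]; print(r,P[r,m,1].min().round(1),P[r,m,1].max().round(1),P[r,m,0].max().round(1))
h=P[262:285,240:330].reshape(-1,3); h=h[np.hypot(h[:,0],h[:,1])<21]; print('handle y',h[:,1].min(),h[:,1].max())
print(read_state()['tool_pos'])
E
```

```text
[0.49223324 0.2058658  0.25009   ] 83.35160711595785 [-0.34587588 -0.16462191 -0.89038239] [-0.03901145 -0.07134957 -0.04612811]
slide [-0.1  0.2  0.1] dr [-0.0022  0.      0.0009]
tilt [-2.2e+00  2.0e-01 -1.0e+03] corner x 18.86
224 -5.7 4.5 11.6
226 -7.0 7.2 11.9
228 -8.3 8.5 11.7
230 -8.9 8.3 11.9
232 -9.5 9.0 11.9
handle y -19.178987241118325 19.21770344905259
[0.49225693 0.20585239 0.25013122]
```

There is a 2.2 mrad tilt that shifts the mouth 0.5 mm. I'll correct it and lower again.

servo_tool:
  increments:
    - {"slide":[-0.1,0.2,0],"dr":[-0.0022,0,0],"jaw":1}
    - {"slide":[-0.1,0.2,0],"dr":[-0.0022,0,0],"jaw":1}
    - {"slide":[-0.1,0.2,0],"dr":[-0.0022,0,0],"jaw":1}
    - {"slide":[-0.1,0.2,2],"dr":[-0.0022,0,0],"jaw":1}
    - {"slide":[-0.1,0.2,4],"dr":[-0.0022,0,0],"jaw":1}
    - {"slide":[-0.1,0.2,5],"dr":[-0.0022,0,0],"jaw":1}
    - {"slide":[-0.1,0.2,6],"dr":[-0.0022,0,0],"jaw":1}
    - {"slide":[-0.1,0.2,6],"dr":[-0.0022,0,0],"jaw":1}
    - {"slide":[-0.1,0.2,6],"dr":[-0.0022,0,0],"jaw":1}

```text
t: 23.9
tool_pos: [0.4928, 0.206, 0.2467]
orientation: [2.346, 2.089, 0.002]
force: [-9.3, -2.0, 20.9]
opening: 0.03
gripper_force: 45.0
```

```bash
cat >> h.py <<'E'
def rep(off=(1.6,-.2,233.75)):
    s=read_state(); R=Ro.from_rotvec(s['orientation']); print('t',s['t'],'tcp',s['tool_pos'].round(4),'mouth',(s['tool_pos']+R.apply(np.array(off)/1e3)).round(4),'psi',psi(s).round(2),'F',s['force'].round(1),'T',s['wrist_torque'].round(2),'axis',(R.apply([0,0,1])*1e3).round(1),s['opening'].round(4)); return s
E
python3 - <<'E'
from h import *
rep()
E
```

```text
Traceback (most recent call last):
  File "h.py", line 44, in rep
    s=read_state(); R=Ro.from_rotvec(s['orientation']); print('t',s['t'],'tcp',s['tool_pos'].round(4),'mouth',(s['tool_pos']+R.apply(np.array(off)/1e3)).round(4),'psi',psi(s).round(2),'F',s['force'].round(1),'T',s['wrist_torque'].round(2),'axis',(R.apply([0,0,1])*1e3).round(1),s['opening'].round(4)); return s
                                                                                                                                                                                                                                                                                      ^^^^^^^^^^^^^^^^^^
AttributeError: 'float' object has no attribute 'round'
```

servo_tool:
  increments:
    - {"slide":[0.5,0,-0.5],"dr":[0,0,0.03],"jaw":1}
    - {"slide":[0.35,0.35,-0.5],"dr":[0,0,0.06],"jaw":1}
    - {"slide":[0,0.5,-0.5],"dr":[0,0,0.03],"jaw":1}
    - {"slide":[-0.35,0.35,-0.5],"dr":[0,0,0],"jaw":1}
    - {"slide":[-0.5,0,-0.5],"dr":[0,0,-0.03],"jaw":1}
    - {"slide":[-0.35,-0.35,-0.5],"dr":[0,0,-0.06],"jaw":1}
    - {"slide":[0,-0.5,-0.5],"dr":[0,0,-0.03],"jaw":1}
    - {"slide":[0.35,-0.35,-0.5],"dr":[0,0,0],"jaw":1}
    - {"slide":[1,0,-0.5],"dr":[0,0,0],"jaw":1}
    - {"slide":[0.7,0.7,-0.5],"dr":[0,0,0],"jaw":1}
    - {"slide":[0,1,-0.5],"dr":[0,0,0],"jaw":1}
    - {"slide":[-0.7,0.7,-0.5],"dr":[0,0,0],"jaw":1}
    - {"slide":[-1,0,-0.5],"dr":[0,0,0],"jaw":1}
    - {"slide":[-0.7,-0.7,-0.5],"dr":[0,0,0],"jaw":1}
    - {"slide":[0,-1,-0.5],"dr":[0,0,0],"jaw":1}
    - {"slide":[0.7,-0.7,-0.5],"dr":[0,0,0],"jaw":1}
    - {"slide":[0,0,-0.5],"dr":[0,0,0],"jaw":1}

```text
t: 25.6
tool_pos: [0.4937, 0.2062, 0.2472]
orientation: [2.345, 2.088, 0.006]
force: [-3.5, 0.6, 12.3]
opening: 0.0294
gripper_force: 45.0
```

```bash
sed -i "s/s\['opening'\].round(4)/s['opening']/" h.py; python3 - <<'E'
from h import *
rep()
E
```

```text
t 25.6 tcp [0.4937 0.2062 0.2472] mouth [0.4947 0.2081 0.0134] psi 83.36 F [-3.5  0.6 12.3] T [0.22 0.56 0.06] axis [    4.4     1.2 -1000. ] 0.02943977220357566
```

servo_tool:
  increments:
    - {"slide":[0,0,-5],"dr":[0,0,0],"jaw":1}
    - {"slide":[0,0,-5],"dr":[0,0,0],"jaw":1}
    - {"slide":[0,0,-5],"dr":[0,0,0],"jaw":1}
    - {"slide":[0,0,-5],"dr":[0,0,0],"jaw":1}
    - {"slide":[0,0,-5],"dr":[0,0,0],"jaw":1}
    - {"slide":[0,0,-5],"dr":[0,0,0],"jaw":1}

```text
t: 26.2
tool_pos: [0.4923, 0.2057, 0.2494]
orientation: [-2.346, -2.089, 0.0]
force: [0.4, 0.2, -0.6]
opening: 0.0297
gripper_force: 45.0
```

```bash
cat >> h.py <<'E'
def axis_fit(s,c,im,d):
    "driver axis in tool frame: handle front facets (corner line) at two depths, sleeve edges"
    R=Ro.from_rotvec(s['orientation']); P=R.inv().apply((cloud('wrist',d,c)-s['tool_pos']).reshape(-1,3))*1000
    H=P[(np.hypot(P[:,0],P[:,1])<22)&(P[:,2]>146)&(P[:,2]<190)&(P[:,0]>9)]
    for lo,hi in ((147,160),(160,175),(175,189)):
        h=H[(H[:,2]>lo)&(H[:,2]<hi)]; L=[np.polyfit(h[m][:,1],h[m][:,0],1) for m in ((h[:,1]<-2)&(h[:,1]>-12),(h[:,1]>2)&(h[:,1]<12))]
        y=(L[1][1]-L[0][1])/(L[0][0]-L[1][0]); print('corner z',(lo+hi)/2,'x',(L[0][0]*y+L[0][1]-17.32).round(2),'y',y.round(2))
    S=P[(np.hypot(P[:,0]-1,P[:,1])<13.5)&(P[:,2]>198)&(P[:,2]<232)&(P[:,0]>3)]
    A=np.c_[2*S[:,:2],np.ones(len(S))]; q=np.linalg.lstsq(A,(S[:,:2]**2).sum(1),rcond=None)[0]; print('sleeve circ',q[:2].round(2),'r',np.sqrt(q[2]+q[0]**2+q[1]**2).round(2),len(S),'ymid',((np.percentile(S[:,1],1)+np.percentile(S[:,1],99))/2).round(2))
E
python3 - <<'E'
from h import *
for i in range(3): s=rep(); c=cam('wrist'); im,d=read_camera('wrist')
axis_fit(s,c,im,d)
np.savez('w13.npz',im=im,d=d,K=c[0],k=c[1],R=c[2],t=c[3])
E
```

```text
t 26.2 tcp [0.4923 0.2057 0.2494] mouth [0.4922 0.2073 0.0157] psi 83.36 F [ 0.4  0.2 -0.6] T [-0.08 -0.09  0.  ] axis [-3.e-01 -2.e-01 -1.e+03] 0.029689866548554163
t 26.25 tcp [0.4923 0.2057 0.2495] mouth [0.4923 0.2073 0.0158] psi 83.36 F [-0.9 -0.1 -1.4] T [-0.07 -0.11 -0.02] axis [-2.e-01 -1.e-01 -1.e+03] 0.030022779744412417
t 26.3 tcp [0.4924 0.2057 0.2496] mouth [0.4924 0.2073 0.0158] psi 83.35 F [ 0.4  0.2 -1.7] T [ 0.02 -0.07  0.07] axis [-1.e-01 -0.e+00 -1.e+03] 0.029768833706503448
corner z 153.5 x 1.68 y -0.4
corner z 167.5 x 1.71 y -0.41
corner z 182.0 x 1.72 y -0.36
sleeve circ [ 1.81 -0.38] r 9.87 320 ymid -0.49
```

A search on A gave nothing, so I'll check the stored picture: how wide is the board-holder nut compared with this one?

```bash
python3 - <<'E'
from h import *
c,im,d=load('w5'); P=cloud('wrist',d,c)
print(P[315,505].round(4),P[311,508].round(4), P[100,262].round(4))
for nm,u,v in (('foot',268,100),('board',507,315)):
    S=8; sub=cv2.resize(im.mean(2)[v-20:v+20,u-20:u+20].astype(np.float32),None,fx=S,fy=S,interpolation=cv2.INTER_CUBIC)
    for th in (90,100,110,120,130):
        k,l,st,ce=cv2.connectedComponentsWithStats((sub>th).astype(np.uint8)); 
        if k<2: continue
        i=1+np.argmin([np.hypot(*(ce[j]-160))+1e3*(st[j,4]<1000) for j in range(1,k)])
        cn=max(cv2.findContours((l==i).astype(np.uint8),0,1)[0],key=cv2.contourArea); X=on_z('wrist',(cn.reshape(-1,2)+.5)/S-.5+[u-20,v-20],.0128,c)[:,:2]
        a=cv2.contourArea((X*1e3).astype(np.float32)); print(nm,th,'ctr',X.mean(0).round(4),'AF area',np.sqrt(a/.866).round(2),'ext',(np.ptp(X,axis=0)*1e3).round(1),st[i])
    g=sub[::16,::16].astype(int); print(g)
# sleeve thickness cue: seam rows on B/A?
E
```

```text
[0.6789 0.0021 0.0124] [0.6812 0.0061 0.0127] [0.4882 0.208  0.0166]
foot 90 ctr [0.4924 0.2073] AF area 17.2 ext [18.2 19.6] [   68    56   193   224 23059]
foot 100 ctr [0.4924 0.2073] AF area 16.95 ext [18.  19.3] [   70    57   189   221 21809]
foot 110 ctr [0.4924 0.2074] AF area 16.73 ext [17.8 19. ] [   71    58   187   218 20665]
foot 120 ctr [0.4925 0.2074] AF area 16.52 ext [17.6 18.7] [   72    59   185   214 19541]
foot 130 ctr [0.4925 0.2074] AF area 16.3 ext [17.4 18.3] [   73    60   183   210 18410]
[[ 68  65  69  66  64  65  64  62  67  65  63  62  66  69  65  65  64  63
   66  65]
 [ 64  64  67  66  64  67  64  65  63  64  64  65  67  66  69  63  66  66
   65  67]
 [ 64  67  66  65  64  65  65  64  66  63  63  64  70  67  67  65  64  66
   66  67]
 [ 66  64  67  66  66  65  64  65  65  63  61  62  69  65  65  66  66  66
   68  68]
 [ 65  65  66  63  65  67  64  65  64  87 168 110  68  65  68  65  66  67
   66  65]
 [ 63  65  69  67  64  66  62  70 133 182 178 182 165  95  63  64  66  67
   67  67]
 [ 63  66  66  64  66  65  94 168 177 177 178 177 178 181 143  87  61
[... 2558 characters left out ...]
  63  61
   62  62]
 [ 62  64  61  62  63  63  72  72 134 146  61  58  62  63  63  65  63  63
   63  63]
 [ 35  56  65  64  65  62  64  68 128 158  95  55  63  63  60  63  65  62
   63  62]
 [ 29  29  56  64  60  60  61  63  68 100 151  92  56  62  62  62  60  62
   64  64]
 [ 31  28  31  52  52  49  52  48  48  50  46  45  48  51  48  51  48  51
   48  48]
 [ 29  27  25  31  56  58  55  58  56  57  55  58  59  56  56  56  57  56
   57  56]
 [ 29  29  30  28  27  57  58  59  57  60  56  57  60  58  57  59  59  57
   57  60]
 [ 28  29  26  27  27  32  65  69  69  69  68  70  69  70  69  73  71  72
   73  71]
 [ 29  26  30  32  33  31  40  71  72  71  71  71  71  70  72  71  70  69
   70  71]]
```

```bash
python3 - <<'E'
from h import *
for n in ('scene','side'):
    z=np.load(n+'0.npz'); im=z['im'].mean(2); c=cam(n)
    for nm,X in (('foot',[.4924,.2073,.0125]),('board',[.6815,.003,.0125])):
        u,v=proj(n,[X],c)[0]; u0,v0=int(round(u)),int(round(v)); S=8
        sub=cv2.resize(im[v0-12:v0+12,u0-14:u0+14].astype(np.float32),None,fx=S,fy=S,interpolation=cv2.INTER_CUBIC)
        bg=np.median(sub); dep=(c[2]@np.array(X)+c[3])[2]; out=[]
        for f in (.35,.5):
            th=bg+f*(np.percentile(sub[50:140,60:160],95)-bg); k,l,st,ce=cv2.connectedComponentsWithStats((sub>th).astype(np.uint8))
            i=min(range(1,k),key=lambda j:np.hypot(ce[j][0]-112,ce[j][1]-96)+(1e3 if st[j,4]<400 else 0)); 
            # total light along horizontal: integrated width of rows
            out.append((st[i,:4].tolist(),'w mm',round(st[i,2]/S*dep/c[0][0,0]*1e3,1),'h mm',round(st[i,3]/S*dep/c[0][0,0]*1e3,1),'area-> mm2',round(st[i,4]/S/S*(dep/c[0][0,0]*1e3)**2)))
        print(n,nm,(u.round(1),v.round(1)),'depth',dep.round(3),bg,out)
E
```

```text
scene foot (np.float64(297.3), np.float64(151.3)) depth 0.967 61.579594 [([84, 90, 73, 49], 'w mm', np.float64(21.7), 'h mm', np.float64(14.6), 'area-> mm2', 236), ([86, 92, 69, 43], 'w mm', np.float64(20.5), 'h mm', np.float64(12.8), 'area-> mm2', 185)]
scene board (np.float64(344.2), np.float64(226.8)) depth 0.758 64.15662 [([84, 94, 73, 56], 'w mm', np.float64(17.0), 'h mm', np.float64(13.0), 'area-> mm2', 142), ([87, 97, 68, 48], 'w mm', np.float64(15.8), 'h mm', np.float64(11.2), 'area-> mm2', 110)]
side foot (np.float64(201.5), np.float64(364.7)) depth 0.551 74.94293 [([50, 52, 112, 122], 'w mm', np.float64(19.1), 'h mm', np.float64(20.8), 'area-> mm2', 211), ([52, 54, 106, 117], 'w mm', np.float64(18.0), 'h mm', np.float64(19.9), 'area-> mm2', 176)]
side board (np.float64(208.9), np.float64(231.3)) depth 0.769 81.25782 [([83, 85, 66, 55], 'w mm', np.float64(15.7), 'h mm', np.float64(13.1), 'area-> mm2', 132), ([85, 87, 62, 51], 'w mm', np.float64(14.7), 'h mm', np.float64(12.1), 'area-> mm2', 108)]
```

The foot nut is clearly the larger of the two (about 17 mm, against about 13 mm on the board holder). I'll give A one more careful centred try with light pressure and a yaw wiggle.

servo_tool:
  increments:
    - {"slide":[-0.1,0.2,2],"dr":[0,0,0],"jaw":1}
    - {"slide":[-0.1,0.2,3],"dr":[0,0,0],"jaw":1}
    - {"slide":[-0.1,0.2,4],"dr":[0,0,0],"jaw":1}
    - {"slide":[-0.1,0.2,4],"dr":[0,0,0.05],"jaw":1}
    - {"slide":[-0.1,0.2,4],"dr":[0,0,0.1],"jaw":1}
    - {"slide":[-0.1,0.2,4],"dr":[0,0,0.05],"jaw":1}
    - {"slide":[-0.1,0.2,4],"dr":[0,0,0],"jaw":1}
    - {"slide":[-0.1,0.2,4],"dr":[0,0,-0.05],"jaw":1}
    - {"slide":[-0.1,0.2,4],"dr":[0,0,-0.1],"jaw":1}
    - {"slide":[-0.1,0.2,4],"dr":[0,0,-0.05],"jaw":1}
    - {"slide":[-0.1,0.2,4],"dr":[0,0,0],"jaw":1}

```text
t: 27.45
tool_pos: [0.4935, 0.2058, 0.2473]
orientation: [2.347, 2.086, 0.004]
force: [0.5, -0.1, 7.3]
opening: 0.0296
gripper_force: 45.0
```

```bash
python3 - <<'E'
from h import *
s=rep((1.7,-.4,233.75)); goto(*(s['tool_pos']+[0,0,.10]),83.3,s); goto(.5,.13,.372,82,s); goto(.5377-.0003-.0002,-.3494-.0017,.372,81,s)
E
```

```text
t 27.45 tcp [0.4935 0.2058 0.2473] mouth [0.494  0.2077 0.0135] psi 83.25 F [ 0.5 -0.1  7.3] T [-0.16 -0.02  0.02] axis [ 3.1e+00  7.0e-01 -1.0e+03] 0.02961058942773795
slide [   0.1    0.3 -100. ] dr [ 0.003  -0.0011 -0.0009]
slide [ -74.4   15.8 -124.8] dr [ 0.003  -0.0011  0.0218]
slide [-547.8  109.2 -125. ] dr [ 0.003  -0.0011  0.0393]
```

Pressing pushes the driver 1.6 mm off in x, so A was not centred in that try. I'll sweep back through the centre under light pressure.

servo_tool:
  increments:
    - {"slide":[-0.4,-0.4,0.3],"dr":[0,0,0],"jaw":1}
    - {"slide":[-0.4,-0.8,0.3],"dr":[0,0,0],"jaw":1}
    - {"slide":[-0.4,-1.1,0.3],"dr":[0,0,0.02],"jaw":1}
    - {"slide":[-0.4,-1.4,0.3],"dr":[0,0,0],"jaw":1}
    - {"slide":[-0.4,-1.6,0.3],"dr":[0,0,-0.02],"jaw":1}
    - {"slide":[-0.4,-1.8,0.3],"dr":[0,0,0],"jaw":1}
    - {"slide":[-0.4,-2.0,0.3],"dr":[0,0,0.02],"jaw":1}
    - {"slide":[-0.4,-2.2,0.3],"dr":[0,0,0],"jaw":1}

```text
t: 28.25
tool_pos: [0.4917, 0.2057, 0.2472]
orientation: [2.346, 2.086, 0.007]
force: [2.4, -0.4, 5.8]
opening: 0.0297
gripper_force: 45.0
```

```bash
python3 - <<'E'
from h import *
s=rep((1.7,-.4,233.75))
E
```

```text
t 28.25 tcp [0.4917 0.2057 0.2472] mouth [0.4926 0.2077 0.0134] psi 83.31 F [ 2.4 -0.4  5.8] T [-0.03 -0.62 -0.01] axis [    4.8     1.1 -1000. ] 0.029704168277943737
```

servo_tool:
  increments:
    - {"slide":[-0.3,-0.1,0.3],"dr":[0.004,0,0],"jaw":1}
    - {"slide":[-0.6,0.4,0.5],"dr":[0.005,0,0],"jaw":1}
    - {"slide":[-0.6,0.6,0.5],"dr":[0.005,0,0.02],"jaw":1}
    - {"slide":[-0.6,0.8,0.5],"dr":[0.005,0,0],"jaw":1}
    - {"slide":[-0.4,0.8,0.5],"dr":[0.005,0,-0.02],"jaw":1}
    - {"slide":[-0.2,0.6,0.5],"dr":[0.005,0,0],"jaw":1}

```text
t: 28.85
tool_pos: [0.4923, 0.2055, 0.247]
orientation: [-2.345, -2.088, -0.001]
force: [1.8, -0.7, 9.2]
opening: 0.03
gripper_force: 45.0
```

```bash
python3 - <<'E'
from h import *
s=rep((1.7,-.4,233.75))
c=cam('wrist'); im,d=read_camera('wrist'); axis_fit(s,c,im,d)
R=Ro.from_rotvec(s['orientation']); P=R.inv().apply((cloud('wrist',d,c)-s['tool_pos']).reshape(-1,3)).reshape(420,560,3)*1000; print('top z',np.median(P[300:322,270:297,2]))
s=rep((1.7,-.4,233.75)); goto(*(s['tool_pos']+[0,0,.10]),83.3,s); goto(.5,.13,.372,82,s); goto(.5377-.0003,-.3494-.0017,.372,81,s)
E
```

```text
t 28.85 tcp [0.4923 0.2055 0.247 ] mouth [0.492  0.2077 0.0133] psi 83.38 F [ 1.8 -0.7  9.2] T [-0.2  -0.4   0.02] axis [-4.0e-01  1.7e+00 -1.0e+03] 0.029973979388074015
corner z 153.5 x 1.73 y -0.47
corner z 167.5 x 1.74 y -0.32
corner z 182.0 x 1.69 y -0.49
sleeve circ [ 1.79 -0.36] r 9.9 319 ymid -0.37
top z 141.71029484223797
t 28.9 tcp [0.4923 0.2056 0.2471] mouth [0.492  0.2077 0.0133] psi 83.25 F [ 1.2 -0.   8.9] T [-0.09 -0.27  0.02] axis [-3.0e-01  1.7e+00 -1.0e+03] 0.029981069780384055
slide [   0.2   -0.  -100. ] dr [-0.0005 -0.0017 -0.0009]
slide [ -73.9   16.5 -125.1] dr [-0.0005 -0.0017  0.0217]
slide [-547.3  110.2 -125.9] dr [-0.0005 -0.0016  0.0392]
```

A was swept through the centre at the right yaw and stays on top, so it is too small. Back to pin 0 with it.

servo_tool:
  increments:
    - {"slide":[0,0,-20],"dr":[0,0,0],"jaw":1}
    - {"slide":[0,0,-60],"dr":[0,0,0],"jaw":1}
    - {"slide":[-10,2,-100],"dr":[0,0,0.005],"jaw":1}
    - {"slide":[-40,9,-128],"dr":[0,0,0.015],"jaw":1}
    - {"slide":[-547,110,-128],"dr":[0,0,0.039],"jaw":1}
    - {"slide":[-547,110,-128],"dr":[0,0,0.039],"jaw":1}
    - {"slide":[-547,110,-128],"dr":[0,0,0.039],"jaw":1}
    - {"slide":[-547,110,-128],"dr":[0,0,0.039],"jaw":1}
    - {"slide":[-547,110,-128],"dr":[0,0,0.039],"jaw":1}
    - {"slide":[-547,110,-128],"dr":[0,0,0.039],"jaw":1}
    - {"slide":[-547,110,-128],"dr":[0,0,0.039],"jaw":1}
    - {"slide":[-547,110,-128],"dr":[0,0,0.039],"jaw":1}
    - {"slide":[-547,110,-128],"dr":[0,0,0.039],"jaw":1}
    - {"slide":[-547,110,-128],"dr":[0,0,0.039],"jaw":1}
    - {"slide":[-547,110,-128],"dr":[0,0,0.039],"jaw":1}
    - {"slide":[-547,110,-128],"dr":[0,0,0.039],"jaw":1}
    - {"slide":[-547,110,-128],"dr":[0,0,0.039],"jaw":1}
    - {"slide":[-547,110,-128],"dr":[0,0,0.039],"jaw":1}
    - {"slide":[-547,110,-128],"dr":[0,0,0.039],"jaw":1}

```text
t: 30.8
tool_pos: [0.5378, -0.3496, 0.3725]
orientation: [-2.382, -2.042, 0.005]
force: [0.3, 0.5, 0.2]
opening: 0.0295
gripper_force: 45.0
```

```bash
python3 - <<'E'
from h import *
s=rep((1.7,-.4,233.75)); goto(.5371,-.3506,.240,81,s)
c=cam('wrist'); im,d=read_camera('wrist'); P=cloud('wrist',d,c)
q=P[(np.hypot(P[...,0]-.537,P[...,1]+.349)<.015)&(P[...,2]>.014)&(P[...,2]<.022)]; print('pin0',len(q),q.mean(0).round(4) if len(q) else '')
s=rep((1.7,-.4,233.75))
E
```

```text
t 30.8 tcp [ 0.5378 -0.3496  0.3725] mouth [ 0.5366 -0.3477  0.1388] psi 81.21 F [0.3 0.5 0.2] T [-0.02 -0.08 -0.02] axis [-4.7e+00  8.0e-01 -1.0e+03] 0.02952163889451796
slide [-1.100e+00  1.000e-01  1.325e+02] dr [-0.0048 -0.0001  0.0036]
pin0 65 [ 0.5374 -0.3487  0.0173]
t 30.85 tcp [ 0.5378 -0.3497  0.3726] mouth [ 0.5366 -0.3478  0.1389] psi 81.21 F [-0.3 -0.2 -1.7] T [-0.05 -0.12  0.02] axis [-4.5e+00  6.0e-01 -1.0e+03] 0.02968350316877531
```

servo_tool:
  increments:
    - {"slide":[-1.0,-0.1,40],"dr":[-0.0045,0,0],"jaw":1}
    - {"slide":[-1.0,-0.1,80],"dr":[-0.0045,0,0],"jaw":1}
    - {"slide":[-1.0,-0.1,103],"dr":[-0.0045,0,0],"jaw":1}
    - {"slide":[-1.0,-0.1,112],"dr":[-0.0045,0,0],"jaw":1}
    - {"slide":[-1.0,-0.1,115],"dr":[-0.0045,0,0],"jaw":1}
    - {"slide":[-1.0,-0.1,118],"dr":[-0.0045,0,0],"jaw":1}
    - {"slide":[-1.0,-0.1,122],"dr":[-0.0045,0,0],"jaw":1}
    - {"slide":[-1.0,-0.1,127],"dr":[-0.0045,0,0],"jaw":1}
    - {"slide":[-1.0,-0.1,131],"dr":[-0.0045,0,0],"jaw":1}
    - {"slide":[-1.0,-0.1,132],"dr":[-0.0045,0,0],"jaw":1}

```text
t: 31.85
tool_pos: [0.5366, -0.3519, 0.2404]
orientation: [-2.387, -2.043, 0.001]
force: [-2.2, 0.4, 3.6]
opening: 0.0298
gripper_force: 45.0
```

```bash
python3 - <<'E'
from h import *
rep((1.7,-.4,233.75))
E
```

```text
t 31.85 tcp [ 0.5366 -0.3519  0.2404] mouth [ 0.5364 -0.3501  0.0067] psi 81.11 F [-2.2  0.4  3.6] T [0.32 0.41 0.01] axis [-3.e-01 -1.e-01 -1.e+03] 0.02984149393845369
```

servo_tool:
  increments:
    - {"slide":[0,0,0],"dr":[0,0,0],"jaw":0.6}
    - {"slide":[0,0,0],"dr":[0,0,0],"jaw":0.4}
    - {"slide":[0,0,0],"dr":[0,0,0],"jaw":0.4}
    - {"slide":[0,0,0],"dr":[0,0,0],"jaw":0.4}
    - {"slide":[0,0,-40],"dr":[0,0,0],"jaw":0.4}
    - {"slide":[0,0,-85],"dr":[0,0,0],"jaw":0.4}
    - {"slide":[0,0,-125],"dr":[0,0,0],"jaw":0.4}
    - {"slide":[40,-10,-130],"dr":[0,0,0],"jaw":0.4}
    - {"slide":[98.4,-23,-130],"dr":[0,0,0],"jaw":0.4}
    - {"slide":[98.4,-23,-130],"dr":[0,0,0],"jaw":0.4}
    - {"slide":[98.4,-23,-130],"dr":[0,0,0],"jaw":0.4}
    - {"slide":[98.4,-23,-130],"dr":[0,0,0],"jaw":0.4}

```text
t: 33.05
tool_pos: [0.5292, -0.2515, 0.3704]
orientation: [2.386, 2.043, -0.001]
force: [0.1, -0.5, 0.2]
opening: 0.0554
gripper_force: 0.0
```

```bash
python3 - <<'E'
from h import *
s=rep(); c=cam('wrist'); im,d=read_camera('wrist'); P=cloud('wrist',d,c)
for nm,x,y in (('B',.529,-.25),('C',.5209,-.15)):
    m=(np.hypot(P[...,0]-x,P[...,1]-y)<.03)&(P[...,2]>.095)&(P[...,2]<.103)&(im.max(2)>70)
    if m.sum()<50: print(nm,'none'); continue
    k,l,st,ce=cv2.connectedComponentsWithStats(m.astype(np.uint8)); i=1+np.argmax(st[1:,4]); print(nm,st[i],on_z('wrist',[ce[i]],.098,c).round(4),np.median(P[l==i],axis=0).round(4))
im,d=read_camera('scene'); P=cloud('scene',d); q=P[(np.hypot(P[...,0]-.538,P[...,1]+.35)<.025)&(P[...,2]>.094)&(P[...,2]<.104)]; print('A top scene',len(q),np.median(q,axis=0).round(4))
s=rep(); goto(.5291,-.2511,.2385,81,s)
E
```

```text
t 33.05 tcp [ 0.5292 -0.2515  0.3704] mouth [ 0.5293 -0.2501  0.1367] psi 81.14 F [ 0.1 -0.5  0.2] T [-0.05 -0.09  0.03] axis [-2.e-01 -8.e-01 -1.e+03] 0.05535996224292003
B [273 211  22  21 364] [[ 0.529  -0.2513  0.098 ]] [ 0.5291 -0.2511  0.0988]
C [238  68  24  26 504] [[ 0.5216 -0.1494  0.098 ]] [ 0.5216 -0.1494  0.0987]
A top scene 357 [ 0.5394 -0.3517  0.0971]
t 33.15 tcp [ 0.5291 -0.2522  0.3702] mouth [ 0.5291 -0.2507  0.1365] psi 81.06 F [-1.1 -0.4  0.5] T [ 0.02 -0.14 -0.09] axis [-5.e-01 -4.e-01 -1.e+03] 0.056099616128529636
slide [  1.2  -0.2 131.7] dr [-0.0004  0.0005  0.0011]
```

A stands on its pin with its top at the same height as at the start. I'll grip B again.

servo_tool:
  increments:
    - {"slide":[0.8,-0.2,40],"dr":[0,0,0],"jaw":0.4}
    - {"slide":[0.8,-0.2,85],"dr":[0,0,0],"jaw":0.4}
    - {"slide":[0.8,-0.2,115],"dr":[0,0,0],"jaw":0.4}
    - {"slide":[0.8,-0.2,129],"dr":[0,0,0],"jaw":0.4}
    - {"slide":[0.8,-0.2,129.5],"dr":[0,0,0],"jaw":0.4}
    - {"slide":[0.8,-0.2,129.5],"dr":[0,0,0],"jaw":1}
    - {"slide":[0.8,-0.2,129.5],"dr":[0,0,0],"jaw":1}
    - {"slide":[0.8,-0.2,129.5],"dr":[0,0,0],"jaw":1}
    - {"slide":[0.8,-0.2,129.5],"dr":[0,0,0],"jaw":1}
    - {"slide":[0.8,-0.2,129.5],"dr":[0,0,0],"jaw":1}
    - {"slide":[0.8,-0.2,129.5],"dr":[0,0,0],"jaw":1}
  force: 55

```text
t: 34.25
tool_pos: [0.5297, -0.2505, 0.2425]
orientation: [2.385, 2.041, 0.001]
force: [-0.3, 0.4, 6.3]
opening: 0.0299
gripper_force: 55.0
```

```bash
python3 - <<'E'
from h import *
s=rep(); goto(*(s['tool_pos']+[0,0,.135]),81,s); goto(.4924,.2073,.375,83.3,s); goto(.4924,.2060,.263,83.3,s)
E
```

```text
t 34.25 tcp [ 0.5297 -0.2505  0.2425] mouth [ 0.5302 -0.2493  0.0088] psi 81.13 F [-0.3  0.4  6.3] T [-0.05  0.06  0.01] axis [    2.     -1.5 -1000. ] 0.02988037882316898
slide [  -0.2    0.3 -135. ] dr [0.0022 0.0012 0.0023]
slide [ 446.4 -107.1 -133.3] dr [ 0.0022  0.0012 -0.0379]
slide [ 445.3 -107.2  -21.3] dr [ 0.0022  0.0012 -0.0379]
```

servo_tool:
  increments:
    - {"slide":[0,0,-20],"dr":[0,0,0],"jaw":1}
    - {"slide":[0,0,-65],"dr":[0,0,0],"jaw":1}
    - {"slide":[0,0,-110],"dr":[0,0,0],"jaw":1}
    - {"slide":[10,-2,-133],"dr":[0,0,0],"jaw":1}
    - {"slide":[445,-107,-133],"dr":[0.001,0.001,-0.038],"jaw":1}
    - {"slide":[445,-107,-133],"dr":[0.001,0.001,-0.038],"jaw":1}
    - {"slide":[445,-107,-133],"dr":[0.001,0.001,-0.038],"jaw":1}
    - {"slide":[445,-107,-133],"dr":[0.001,0.001,-0.038],"jaw":1}
    - {"slide":[445,-107,-133],"dr":[0.001,0.001,-0.038],"jaw":1}
    - {"slide":[445,-107,-133],"dr":[0.001,0.001,-0.038],"jaw":1}
    - {"slide":[445,-107,-133],"dr":[0.001,0.001,-0.038],"jaw":1}
    - {"slide":[445,-107,-133],"dr":[0.001,0.001,-0.038],"jaw":1}
    - {"slide":[445,-107,-133],"dr":[0.001,0.001,-0.038],"jaw":1}
    - {"slide":[445,-107,-90],"dr":[0.001,0.001,-0.038],"jaw":1}
    - {"slide":[445,-107,-50],"dr":[0.001,0.001,-0.038],"jaw":1}
    - {"slide":[445,-107,-23],"dr":[0.001,0.001,-0.038],"jaw":1}
    - {"slide":[445,-107,-23],"dr":[0.001,0.001,-0.038],"jaw":1}
    - {"slide":[445,-107,-23],"dr":[0.001,0.001,-0.038],"jaw":1}
    - {"slide":[445,-107,-23],"dr":[0.001,0.001,-0.038],"jaw":1}
    - {"slide":[445,-107,-23],"dr":[0.001,0.001,-0.038],"jaw":1}

```text
t: 36.25
tool_pos: [0.4931, 0.2061, 0.2663]
orientation: [2.348, 2.087, 0.005]
force: [1.2, -0.5, -0.5]
opening: 0.0296
gripper_force: 55.0
```

```bash
python3 - <<'E'
from h import *
s=rep((0,0,231.5)); c=cam('wrist'); im,d=read_camera('wrist'); axis_fit(s,c,im,d)
R=Ro.from_rotvec(s['orientation']); P=R.inv().apply((cloud('wrist',d,c)-s['tool_pos']).reshape(-1,3)).reshape(420,560,3)*1000; print('top z',np.median(P[302:322,270:297,2]))
rep((0,0,231.5))
E
```

```text
t 36.25 tcp [0.4931 0.2061 0.2663] mouth [0.4937 0.2067 0.0348] psi 83.28 F [ 1.2 -0.5 -0.5] T [-0.02 -0.03 -0.03] axis [    2.6     2.2 -1000. ] 0.02960164702140751
corner z 153.5 x -0.85 y -0.38
corner z 167.5 x -0.51 y -0.24
corner z 182.0 x -0.56 y -0.28
sleeve circ [-0.52 -0.37] r 12.38 531 ymid -0.32
top z 143.82149564278723
t 36.3 tcp [0.4929 0.2061 0.266 ] mouth [0.4934 0.2066 0.0345] psi 83.28 F [-0.1 -0.1 -1.1] T [-0.01 -0.07  0.04] axis [    2.2     2.1 -1000. ] 0.029699918148384654
```

servo_tool:
  increments:
    - {"slide":[1.7,-0.3,0],"dr":[0.002,-0.002,0],"jaw":1}
    - {"slide":[1.7,-0.3,5],"dr":[0.002,-0.002,0],"jaw":1}
    - {"slide":[1.7,-0.3,10],"dr":[0.002,-0.002,0],"jaw":1}
    - {"slide":[1.7,-0.3,14],"dr":[0.002,-0.002,0],"jaw":1}
    - {"slide":[1.7,-0.3,16],"dr":[0.002,-0.002,0],"jaw":1}
    - {"slide":[1.7,-0.3,18],"dr":[0.002,-0.002,0],"jaw":1}
    - {"slide":[1.7,-0.3,20],"dr":[0.002,-0.002,0],"jaw":1}
    - {"slide":[1.7,-0.3,22],"dr":[0.002,-0.002,0],"jaw":1}
    - {"slide":[1.7,-0.3,24],"dr":[0.002,-0.002,0],"jaw":1}
    - {"slide":[1.7,-0.3,25],"dr":[0.002,-0.002,0],"jaw":1}
    - {"slide":[1.7,-0.3,25],"dr":[0.002,-0.002,0],"jaw":1}

```text
t: 37.4
tool_pos: [0.4926, 0.2079, 0.2414]
orientation: [-2.347, -2.087, 0.002]
force: [-4.4, -3.4, 19.6]
opening: 0.03
gripper_force: 55.0
```

```bash
python3 - <<'E'
from h import *
rep((-.55,-.35,235.8))
E
```

```text
t 37.4 tcp [0.4926 0.2079 0.2414] mouth [0.4918 0.2073 0.0056] psi 83.3 F [-4.4 -3.4 19.6] T [-0.84  0.77  0.02] axis [-1.6e+00 -4.0e-01 -1.0e+03] 0.029985575402937
```

B is fully down again. I'll repeat the twist test in the other direction.

servo_tool:
  increments:
    - {"slide":[0,0,-1],"dr":[0,0,-0.08],"jaw":1}
    - {"slide":[0,0,-1],"dr":[0,0,-0.14],"jaw":1}
    - {"slide":[0,0,-1],"dr":[0,0,-0.2],"jaw":1}
    - {"slide":[0,0,-1],"dr":[0,0,-0.24],"jaw":1}
    - {"slide":[0,0,-1],"dr":[0,0,-0.24],"jaw":1}

```text
t: 37.9
tool_pos: [0.4928, 0.2077, 0.2414]
orientation: [-2.079, -2.355, 0.001]
force: [1.7, -1.9, 8.7]
opening: 0.0298
gripper_force: 55.0
```

```bash
python3 - <<'E'
from h import *
s=rep((-.55,-.35,235.8)); c=cam('wrist'); im,d=read_camera('wrist'); axis_fit(s,c,im,d)
R=Ro.from_rotvec(s['orientation']); P=R.inv().apply((cloud('wrist',d,c)-s['tool_pos']).reshape(-1,3))*1000
Q=P[(np.hypot(P[:,0],P[:,1])<21)&(P[:,2]>148)&(P[:,2]<188)&(P[:,0]>6)]
for sg in (-1,1):
    q=Q[(sg*Q[:,1]>2)&(sg*Q[:,1]<12)]; print('facet',np.degrees(np.arctan(np.polyfit(q[:,1],q[:,0],1)[0])).round(1),len(q))
E
```

```text
t 37.9 tcp [0.4928 0.2077 0.2414] mouth [0.4924 0.2071 0.0056] psi 97.12 F [ 1.7 -1.9  8.7] T [-0.5  -0.68 -0.03] axis [-6.e-01 -4.e-01 -1.e+03] 0.029778996758312044
corner z 153.5 x -0.71 y -0.33
corner z 167.5 x -0.48 y -0.15
corner z 182.0 x -0.48 y -0.32
sleeve circ [-0.54 -0.36] r 12.4 523 ymid -0.28
facet 29.5 760
facet -29.8 748
```

B turns freely both ways again, yet the sizes say A cannot fit. I'll settle it by measuring B's sideways play across the flats: about 1.2 mm if it is snug, much more if it is loose.

servo_tool:
  increments:
    - {"slide":[0,0,-1.5],"dr":[0,0,0.12],"jaw":1}
    - {"slide":[0,0,-1.5],"dr":[0,0,0.24],"jaw":1}
    - {"slide":[0,1.5,-1.5],"dr":[0,0,0.24],"jaw":1}
    - {"slide":[0,3,-1.5],"dr":[0,0,0.24],"jaw":1}
    - {"slide":[0,3,-1.5],"dr":[0,0,0.24],"jaw":1}
    - {"slide":[0,3,-1.5],"dr":[0,0,0.24],"jaw":1}

```text
t: 38.55
tool_pos: [0.4943, 0.2082, 0.2414]
orientation: [-2.341, -2.09, 0.008]
force: [-3.2, -0.9, 7.5]
opening: 0.0298
gripper_force: 55.0
```

```bash
python3 - <<'E'
from h import *
s=rep((-.55,-.35,235.8)); c=cam('wrist'); im,d=read_camera('wrist'); axis_fit(s,c,im,d)
E
```

```text
t 38.55 tcp [0.4943 0.2082 0.2414] mouth [0.4925 0.2074 0.0057] psi 83.52 F [-3.2 -0.9  7.5] T [-0.22  0.62 -0.02] axis [   -6.    -1. -1000.] 0.02982889441015166
corner z 153.5 x -0.79 y -0.21
corner z 167.5 x -0.52 y -0.28
corner z 182.0 x -0.49 y -0.25
sleeve circ [-0.55 -0.4 ] r 12.39 525 ymid -0.33
```

servo_tool:
  increments:
    - {"slide":[0,-2,0],"dr":[0,0,0],"jaw":1}
    - {"slide":[0,-4,0],"dr":[0,0,0],"jaw":1}
    - {"slide":[0,-6,0],"dr":[0,0,0],"jaw":1}
    - {"slide":[0,-6,0],"dr":[0,0,0],"jaw":1}
    - {"slide":[0,-6,0],"dr":[0,0,0],"jaw":1}

```text
t: 39.1
tool_pos: [0.491, 0.2082, 0.2418]
orientation: [2.342, 2.088, 0.003]
force: [17.1, -2.7, -9.8]
opening: 0.0301
gripper_force: 55.0
```

```bash
python3 - <<'E'
from h import *
s=rep((-.55,-.35,235.8)); c=cam('wrist'); im,d=read_camera('wrist'); axis_fit(s,c,im,d)
E
```

```text
t 39.1 tcp [0.491  0.2082 0.2418] mouth [0.4914 0.2075 0.006 ] psi 83.44 F [17.1 -2.7 -9.8] T [-0.67 -3.86  0.02] axis [    3.7    -1.1 -1000. ] 0.030136360766238462
corner z 153.5 x -0.91 y -0.37
corner z 167.5 x -0.5 y -0.25
corner z 182.0 x -0.58 y -0.14
sleeve circ [-0.52 -0.22] r 12.36 527 ymid -0.14
```

servo_tool:
  increments:
    - {"slide":[0,3,-1],"dr":[0,0,0],"jaw":1}
    - {"slide":[0,6,-1],"dr":[0,0,0],"jaw":1}
    - {"slide":[0,8,-1],"dr":[0,0,0],"jaw":1}
    - {"slide":[0,8,-1],"dr":[0,0,0],"jaw":1}
    - {"slide":[0,8,-1],"dr":[0,0,0],"jaw":1}

```text
t: 39.65
tool_pos: [0.4955, 0.208, 0.2415]
orientation: [-2.342, -2.087, 0.011]
force: [-5.9, -0.5, 3.9]
opening: 0.0296
gripper_force: 55.0
```

```bash
python3 - <<'E'
from h import *
s=rep((-.55,-.3,235.8)); c=cam('wrist'); im,d=read_camera('wrist'); axis_fit(s,c,im,d)
E
```

```text
t 39.65 tcp [0.4955 0.208  0.2415] mouth [0.4932 0.2072 0.0057] psi 83.39 F [-5.9 -0.5  3.9] T [-0.1   1.27  0.02] axis [   -8.3    -1.2 -1000. ] 0.029568749194277925
corner z 153.5 x -0.88 y -0.25
corner z 167.5 x -0.51 y -0.3
corner z 182.0 x -0.59 y -0.34
sleeve circ [-0.56 -0.47] r 12.39 524 ymid -0.38
```

servo_tool:
  increments:
    - {"slide":[0,2,-0.5],"dr":[0,0,0],"jaw":1}
    - {"slide":[0,2,-0.5],"dr":[0,0,0],"jaw":1}
    - {"slide":[0,2,-0.5],"dr":[0,0,0],"jaw":1}
    - {"slide":[0,2,-0.5],"dr":[0,0,0],"jaw":1}

```text
t: 40.1
tool_pos: [0.4964, 0.208, 0.2415]
orientation: [-2.34, -2.085, 0.015]
force: [-11.1, -0.1, 7.9]
opening: 0.0297
gripper_force: 55.0
```

```bash
python3 - <<'E'
from h import *
s=rep((-.55,-.3,235.8)); c=cam('wrist'); im,d=read_camera('wrist'); axis_fit(s,c,im,d); rep((-.55,-.3,235.8))
# direct: sleeve axis in world near mouth, from the wrist cloud
P=cloud('wrist',d,c).reshape(-1,3); S=P[(np.hypot(P[:,0]-.4928,P[:,1]-.2073)<.015)&(P[:,2]>.012)&(P[:,2]<.034)]
A=np.c_[2*S[:,:2],np.ones(len(S))]; print('world sleeve',np.linalg.lstsq(A,(S[:,:2]**2).sum(1),rcond=None)[0][:2].round(4),len(S))
E
```

```text
t 40.1 tcp [0.4964 0.208  0.2415] mouth [0.4933 0.2071 0.0057] psi 83.4 F [-11.1  -0.1   7.9] T [ 0.14  2.54 -0.01] axis [ -11.7   -1.3 -999.9] 0.02966773325017863
corner z 153.5 x -0.83 y -0.31
corner z 167.5 x -0.54 y -0.29
corner z 182.0 x -0.57 y -0.29
sleeve circ [-0.56 -0.53] r 12.4 524 ymid -0.48
t 40.15 tcp [0.4964 0.2079 0.2415] mouth [0.4933 0.2071 0.0057] psi 83.4 F [-11.1   0.3   7.7] T [0.11 2.54 0.03] axis [ -11.7   -1.3 -999.9] 0.02971943534466182
world sleeve [0.4933 0.2072] 424
```

B's play across the flats is only about 1.6 mm with hard stops both ways, so it fits. A stops on top of the nut, so B is the smallest driver that goes down. I'll bring it back to centre, upright and aligned with the nut, with a light downward push.

servo_tool:
  increments:
    - {"slide":[-0.3,-3,0],"dr":[0,0,0],"jaw":1}
    - {"slide":[-0.7,-6.9,1],"dr":[0,0,0],"jaw":1}
    - {"slide":[-0.7,-6.9,2],"dr":[0,0,0],"jaw":1}
    - {"slide":[-0.7,-6.9,3.5],"dr":[0,0,0],"jaw":1}
    - {"slide":[-0.7,-6.9,3.5],"dr":[0,0,0],"jaw":1}
    - {"slide":[-0.7,-6.9,3.5],"dr":[0,0,0],"jaw":1}
    - {"slide":[-0.7,-6.9,3.5],"dr":[0,0,0],"jaw":1}
    - {"slide":[-0.7,-6.9,3.5],"dr":[0,0,0],"jaw":1}

```text
t: 40.95
tool_pos: [0.4926, 0.2078, 0.2414]
orientation: [-2.347, -2.088, 0.002]
force: [-4.0, -2.2, 14.8]
opening: 0.0296
gripper_force: 55.0
```

```bash
python3 - <<'E'
from h import *
s=rep((-.55,-.4,235.8)); c=cam('wrist'); im,d=read_camera('wrist'); axis_fit(s,c,im,d); s=rep((-.55,-.4,235.8))
R=Ro.from_rotvec(s['orientation']); P=R.inv().apply((cloud('wrist',d,c)-s['tool_pos']).reshape(-1,3)).reshape(420,560,3)*1000; print('top z',np.median(P[302:322,270:297,2]))
for n in ('scene','side'):
    im,d=read_camera(n); P=cloud(n,d)
    for nm,x,y in (('A',.538,-.35),('pin1',.529,-.25),('C',.521,-.15)):
        q=P[(np.hypot(P[...,0]-x,P[...,1]-y)<.03)&(P[...,2]>.093)&(P[...,2]<.105)]; print(n,nm,len(q),np.median(q,axis=0).round(4) if len(q) else '')
E
```

```text
t 40.95 tcp [0.4926 0.2078 0.2414] mouth [0.4918 0.2072 0.0056] psi 83.32 F [-4.  -2.2 14.8] T [-0.54  0.68  0.06] axis [-1.4e+00 -4.0e-01 -1.0e+03] 0.029623901872913534
corner z 153.5 x -0.88 y -0.34
corner z 167.5 x -0.6 y -0.28
corner z 182.0 x -0.54 y -0.28
sleeve circ [-0.6  -0.42] r 12.38 524 ymid -0.28
t 41.0 tcp [0.4926 0.2078 0.2414] mouth [0.4918 0.2072 0.0056] psi 83.33 F [-2.2 -2.1 14.6] T [-0.63  0.66  0.01] axis [-1.3e+00 -4.0e-01 -1.0e+03] 0.029715653359266236
top z 143.79560450729187
scene A 388 [ 0.5395 -0.352   0.0969]
scene pin1 0 
scene C 205 [ 0.5246 -0.1525  0.0975]
side A 78 [ 0.5363 -0.3468  0.0954]
side pin1 0 
side C 127 [ 0.5208 -0.1466  0.0956]
```

```bash
python3 -c "
from plant import close_job
print(close_job())"
```

```text
the job is handed in; nothing more can be done
None
```

I handed in with driver B fully down on the foot-plate nut, upright and still gripped, and drivers A and C standing on their rail pins; one check disagrees: B turned freely in both twist tests, but I kept it because A stopped on top of the nut, B's sideways play was only about 1.6 mm, and it was the smallest driver that went down.

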